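# Shell mould out of its foam cutout and over onto the pressing board

## Robot

A 6-joint arm with a two-finger parallel gripper is mounted at the origin on the work surface. World frame = base frame: x ahead of the robot, y to its left, z up, the work surface at z = 0. Lengths are in mm, angles in rad, forces in N, time in s.
With the tool pointing down it reaches from about 375 to 750 mm from the base axis. Payload 9 kg.
Tool frame: the origin (TCP) lies between the finger pads; the fingertips stand 17 mm ahead of it and the grasp point (between the pads) lies 2 mm behind it (finger_overhang is the z of the fingertips in the tool frame, in mm); z points along the fingers, y is the direction in which the jaws open and shut (so a half turn about z gives the same grasp; the last joint's range is limited). The gripper opens to 85 mm and grips with 20 to 120 N. Pads are 22 mm wide; open, the fingers measure 114 mm over their backs; the gripper's body (76 mm by 85 mm) begins 54 mm behind the grasp point. The pads swing forward as they close: fully open they stand 13 mm farther back than shut.
Start: joints at [-1.437, 0.104, 0.097, 1.564, 0, 1.353], TCP at [206.764, -563.279, 248.331] pointing down, gripper open.
Joint ranges: [-2.99, 2.99], [-0.84, 1.86], [-1.1, 1.16], [-1.84, 2.11], [-1.51, 1.56], [-3.14, 3.14]. Speed limits (rad/s): [2.22, 2.22, 2.57, 3.14, 3.14, 3.14].

## Interface

Orientations are given as a rotation vector (axis times angle).
In Python, from cell import get_state, get_image, hand_in, outline_of, finger_overhang gives the robot as it stands.
- The arm moves only by the tool apply_moves, never from a script. Its argument "moves" is a list of rows, each a list of 7 numbers: the opening, from 0 (shut) to 1 (fully open), then the shift along the tool's x, y, z in cm, then the turn, a rotation vector about the tool's x, y, z in rad. A call has 1 to 5 rows; each row shifts and turns the pose as measured when the row begins, along the tool's axes as they then stand; what a row does not reach is not made up. A row lasts 1/10 s, in which the tool goes at most 50 mm and 8.59 degrees, less where a joint would pass 70% of its speed; a pose out of reach is approached as far as the arm can. A call with a gripper value outside its range is refused whole. The fingers move at their own pace and stop on an object; "squeeze" is the grip in N (left out, the last holds). Time passes only in rows, so rows that do not move let the fingers close. It gives the time, the measured TCP pose, the force and the opening at its end, in the units of the state.
- get_state(): the state, without advancing time (a new reading comes with each control period).
- get_image(name): name is "scene" or "side" or "wrist"; returns a dict with "color" (420x560x3 uint8, red, green, blue), "z_map" (420x560 float32, mm along the optical axis (not along the pixel's ray), 0 where there is no reading), "vfov" (degrees; the focal length in pixels is half the picture's height over the tangent of half this angle, whatever the lens; pixels are square), "cx", "cy" (the principal point, pixels), "position" and "orientation" of the camera in the world; the wrist camera has in their place "mount" (4x4, takes a point from camera to tool coordinates, whose origin is the TCP and whose axes are the flange's). Camera axes: x right, y up, looking along -z (the intrinsics and any distortion apply to the point x, -y, -z); pixel columns grow to the right and rows downward; lengths in mm; the calibration is good to about 2 mm. A picture is of the moment at which its call begins: read the wrist's pose just before it.
- hand_in(): hands the job in, once; it reports no verdict.
Trained networks look in a picture, given as the dict that the camera call returned (one of the last four; its "shot" number tells which), for a name from the list of things; names that differ only in an ending like _2 or _b are one class to them, and where a whole thing is asked for, a point or a joint stands for the part that bears it (a point fixed in the world has none). Each returns a list of dicts, best first, with "confidence" (0 to 1); they miss things now and then, are a little off and sometimes report something else, mostly with a low value. They report only what shows in the picture. A call takes as long as a camera call.
- outline_of(thing, picture): "region" (420x560 bool, what is visible of it) and "uv" ([column, row] in pixels, amid what is visible of it).
The state is a dict: "t": time; "qpos": joint angles; "joint_velocities": joint speeds; "tau": joint torques, N m; "eef_pos": TCP position; "orientation": TCP orientation; "wrist_force": force on the tool from outside, world axes, zero at the start; "moment": the same for the moment, N m; "gripper_width": finger opening in mm.
Only numpy, scipy, OpenCV 4.12 (cv2) and the standard library are available. Lean on these libraries where they do the work, as an engineer would, in place of code of your own. Each camera call takes 0.05 s, during which the arm holds its last target.

## Task

Get the rectangular plaster shell mould ready for clay: it lies face down in the long foam cutout of the specimen tray, its end on the lid's hinge side tucked under the foam lip, so raise the edge at the tray's low front first while the tucked end is still down in the cutout, then draw it out. Turn it over and lay it on the pressing board shell face up, then push it home so that one whole side, long or short, sits flush against the board's stop strip. Plaster is brittle: do not drop it or let it topple, and leave the other casts and loose things where they are.

Things in the scene. Friction and masses are not known exactly. Their poses are not given: they have to be found in the camera images.
- mould: Off-white plaster press mould: plain rectangular block 96 (x) x 52 (y) x 28 (z) mm, about 0.17 kg, origin at its centre. Its -z face is the shell face (shallow recess with a ribbed scallop, flat rim), +z its plain back. At the start +x points to the tucked end, +z up, axes parallel to the tray's. At the end +z must point down. Set on an end it stands by itself.
- tucked_edge (a point): Middle of the mould's edge between its +x end (tucked under the foam lip) and its shell face: 48 mm along +x, 14 mm along -z from the mould's origin.
- front_edge (a point): Middle of the mould's edge between its -x end (its front end, at the tray's low front wall, to be raised first) and its shell face: 48 mm along -x, 14 mm along -z from the mould's origin.
- tray: Fixed plywood specimen tray, 140 (x) x 240 (y) mm, lined with dark firm foam; origin at the centre of its underside, +x towards the lid's hinge (63 to 86 degrees to the left of straight ahead; its low front wall faces the robot's right), z up. Foam, back and side walls are 50 mm high, the front wall 26 mm. The mould's cutout is centred at y = -45 mm; the round casts are at y = +65 mm.
- cutout (a point): Centre of the long cutout's floor, 14 mm above the table (tray x = 0, y = -45 mm; axes as the tray). It fits the mould with 1.5 mm to spare all round. A foam step before the mould's front end rises 12 mm above this floor, so it cannot slide out flat. At its +x end a foam lip overhangs it by 7 mm, 2.5 mm above its back, with a hollow behind, so it cannot be lifted straight.
- wells (a point): Point on the mould's mid line between the two finger wells, 28 mm before the cutout's centre, 28 mm above the table (mid height of the mould; axes as the tray). The wells lie on both sides of the mould's front end, 26 to 60 mm from its mid line in y and from 36 mm before this point to 20 mm behind it (towards the hinge); their floor is 6 mm above the table.
- lid_edge (a point): Middle of the free edge of the tray's clear lid (axes as the tray), 22 mm before the tray's centre, 168 mm above the table. The lid, 145 x 240 mm in a thin wooden frame, is hinged along the back wall's top and held rigidly at 52 degrees by its stays, over the cutout: a gripper pointing straight down at the front end hits it; one leaning out over the front wall by 30 to 45 degrees passes.
- board: Fixed plywood pressing board, 200 (x) x 230 (y) x 15 mm, under a flat sheet of newsprint; origin at the centre of its underside, +x away from the robot, z up, top at z = 15 mm, turned up to 0.2 rad. Along its far edge a wooden stop strip, full 230 mm long, 15 mm wide, 14 mm above the board.
- stop_face (a point): Middle of the stop strip's face towards the robot, at its foot: board x = +85 mm, y = 0, z = 15 mm (axes as the board). With the mould home its centre is 26 mm (long side on the strip) or 48 mm (short side) before this face.
- round_cast: Loose bystander: plaster disc 64 mm across, 18 mm thick, with a spiral, in a round cutout of the tray (at x = 26, y = 65 mm there). Origin at the centre of its underside.
- small_cast: Loose bystander: plaster disc 42 mm across, 16 mm thick, in a small round cutout of the tray (at x = -36, y = 65 mm there). Origin at the centre of its underside.
- medallion: Loose bystander: terracotta disc 72 mm across, 14 mm thick, with a spiral, on the table between tray and board. Origin at the centre of its underside.
- cutter: Loose bystander: thin steel ring cutter 68 mm across, 35 mm high, on the table between tray and board. Origin at the centre of its underside.
- tile_disc: Loose bystander: terracotta disc 60 mm across, 14 mm thick, with a scallop, on the table between tray and board, nearest the robot. Origin at the centre of its underside.
- shell: Loose bystander: scallop shell, about 52 mm across and 14 mm high, on the table beyond tray and board. Origin at the centre of its underside.
- brush: Loose bystander: flat brush 170 mm long, lying on the table beyond tray and board. Origin on its underside.

How it is judged (in metres and radians):
On the way:
1. the mould's front edge is raised by 18 mm or more while its tucked end is still within 12 mm of the cutout floor (z of front_edge in the frame of tray above 0.032 m and z of tucked_edge in the frame of tray below 0.026 m and x of mould in the frame of tray above -0.035 m and horizontal distance between mould and tray below 0.075 m), for 0.1 s.
At the end, for the whole second after the job is handed in: The mould lies still and flat on the pressing board, shell face up (within 3.5 degrees), one long or short side within 3 mm of the stop strip and parallel to it within 0.05 rad, that whole side within the strip's length (4 mm over at most) (angle between mould's own z axis and vertical above 3.08 rad and z of mould in the frame of board between 0.026 and 0.032 m and ((x of mould in the frame of board between 0.056 and 0.062 m and angle between the y axis of mould and the x axis of board, either way round below 0.05 rad and y of mould in the frame of board between -0.069 and 0.069 m) or (x of mould in the frame of board between 0.034 and 0.04 m and angle between the x axis of mould and the x axis of board, either way round below 0.05 rad and y of mould in the frame of board between -0.091 and 0.091 m)) and linear speed of mould below 0.02 m/s and angular speed of mould below 0.1 rad/s); the robot touches nothing.
It fails at once if the mould topples or tumbles (turns faster than 6 rad/s) (angular speed of mould above 6 rad/s).
It fails at once if the mould is dropped (faster than 0.5 m/s with no finger on it) (linear speed of mould above 0.5 m/s and contact force between the fingers and mould below 0.05 N).
It fails at once if another cast or loose thing is moved by more than 25 mm (distance of any of round_cast, small_cast, medallion, cutter, tile_disc, shell, brush from where it was at the start of the episode above 0.025 m).
It also fails if it takes over 69 s, if anything falls off the work surface, if the arm or the gripper's body presses on something with over 40 N, if the wrist force passes 120 N, or if a joint passes its speed limit or range.

## Working session

There is one attempt and no reset: what is moved stays moved. The work goes in short steps, Python scripts to look and compute and a tool call to move; the robot and the scene stay as the last step left them, time stands still between calls to the robot, and variables do not carry over. Pictures are saved under pics/ and viewed, and the job is handed in when it is done.

Besides the shell and the picture viewer there is one more tool, called after "Emit:" by a JSON object that holds its "op" and its "data", one argument or row to a line. apply_moves: Moves the arm, as the interface text tells. Its arguments: {"type":"object","properties":{"moves":{"type":"array","items":{"type":"array","items":{"type":"number"}}},"squeeze":{"type":"number"}},"required":["moves"]}

```bash
ls -la; mkdir -p pics
cat > h.py <<'E'
import numpy as np, cv2
from scipy.spatial.transform import Rotation as R
from cell import get_state, get_image, hand_in, outline_of, finger_overhang
def Rm(o):
    o=np.array(o,float)
    if o.shape==(3,3): return o
    return (R.from_rotvec(o) if o.size==3 else R.from_quat(o)).as_matrix()
def pts(im,st=None):
    z=im["z_map"].astype(float); h,w=z.shape
    f=h/2/np.tan(np.radians(im["vfov"])/2)
    u,v=np.meshgrid(np.arange(w),np.arange(h))
    P=np.stack([(u-im["cx"])/f*z,-(v-im["cy"])/f*z,-z],-1)
    if "mount" in im:
        M=np.array(im["mount"]); P=P@M[:3,:3].T+M[:3,3]
        P=P@Rm(st["orientation"]).T+np.array(st["eef_pos"])
    else: P=P@Rm(im["orientation"]).T+np.array(im["position"])
    P[z<=0]=np.nan
    return P
def save(im,n): cv2.imwrite("pics/"+n,cv2.cvtColor(im["color"],cv2.COLOR_RGB2BGR))
E
python3 - <<'E'
from h import *
s=get_state(); print(s, finger_overhang)
for n in ["scene","side","wrist"]:
    im=get_image(n); save(im,n+"0.png"); print({k:v for k,v in im.items() if k not in("color","z_map")})
    np.save(n+"0.npy",im["z_map"])
E
```

```text
total 12
drwxr-xr-x  3 agent agent 4096 Dec  7 00:00 .
drwxr-xr-x 23 root  root  4096 Dec  7 00:00 ..
drwxr-xr-x  2 agent agent 4096 Dec  7 00:00 pics
{'t': 0.0, 'qpos': array([-1.43670365e+00,  1.04712982e-01,  9.64973210e-02,  1.56392286e+00,
       -2.04069640e-05,  1.35310954e+00]), 'joint_velocities': array([ 0.00029627, -0.00051591,  0.00017701,  0.00064727, -0.00068671,
        0.00020186]), 'tau': array([ 3.41056284e-04, -5.56939852e+01,  5.03642571e+01,  1.72096572e-02,
       -4.30370183e-04, -8.59105086e-06]), 'eef_pos': array([ 206.70944418, -562.93661246,  247.52974948]), 'orientation': array([-3.09180060e+00, -5.49494321e-01, -5.60445749e-05]), 'wrist_force': array([-0.12915344, -0.62166739, -1.44930037]), 'moment': array([ 0.04196169, -0.01602945,  0.01811375]), 'gripper_width': 85.27653660361638} 17.0
{'vfov': 50.82578835142217, 'cx': 279.2481323964611, 'cy': 205.8791650627657, 'position': array([1240.49896957, -213.16304732,  646.25742841]), 'orientation': array([0.77091564, 0.56781707, 1.13191041]), 'shot': 1}
{'vfov': 52.21366512192248, 'cx': 283.800824471568, 'cy': 215.9523421753743, 'position': array([ 566.22503677, -594.58174137,  635.63619342]), 'orientation': array([ 0.8564893 , -0.01455203, -0.0881356 ]), 'shot': 2}
{'vfov': 61.23620496950107, 'cx': 278.3071200838475, 'cy': 206.3859226769146, 'mount': array([[ 6.47562142e-04,  9.55316104e-01,  2.95585388e-01,
         7.57447612e+01],
       [ 9.99999282e-01, -3.20552584e-04, -1.15476828e-03,
         1.16583635e+00],
       [-1.00841808e-03,  2.95585924e-01, -9.55315626e-01,
        -1.26260021e+02],
       [ 0.00000000e+00,  0.00000000e+00,  0.00000000e+00,
         1.00000000e+00]]), 'shot': 3}
```

View pics/scene0.png

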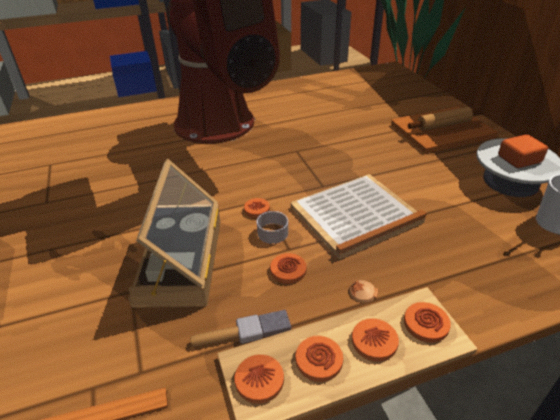

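View pics/side0.png

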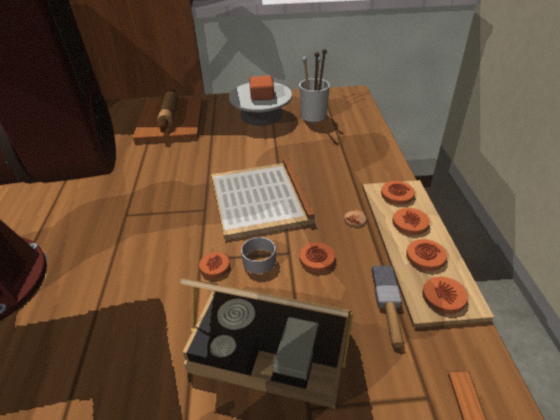

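View pics/wrist0.png

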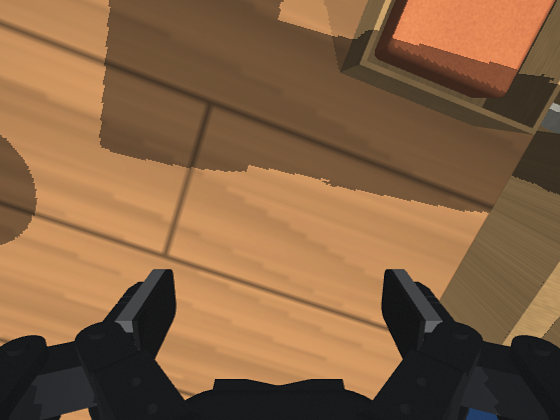

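The tray sits at (190-350, 290-400) in the side view, with the mould at about (297,348) and the board at about (262,200). The medallion, cutter and tile disc lie between tray and board. Next I'll measure them.

Run:
```python
from h import *
ims={n:get_image(n) for n in["scene","side"]}
for n,im in ims.items():
    P=pts(im); np.save("P_"+n+".npy",P)
    for t in ["mould","tray","board","round_cast","small_cast","medallion","cutter","tile_disc","shell","brush","lid_edge"]:
        for d in outline_of(t,im)[:2]:
            m=d["region"]; q=P[m]; q=q[~np.isnan(q).any(1)]
            print(n,t,round(d["confidence"],2),np.round(d["uv"]),m.sum(),np.round(np.median(q,0)), np.round(np.percentile(q,[3,97],0)).tolist())
            np.save(f"m_{n}_{t}.npy",m) if d is outline_of else None
        r=outline_of(t,im)
        if r: np.save(f"m_{n}_{t}.npy",r[0]["region"])
    # table plane check
print(get_state()["t"])
```

```text
scene mould 0.57 [154. 269.] 363 [ 609. -252.   42.] [[575.0, -267.0, 19.0], [620.0, -225.0, 44.0]]
scene tray 0.65 [177. 243.] 9368 [ 617. -197.   85.] [[463.0, -287.0, 2.0], [690.0, -116.0, 168.0]]
scene board 0.92 [358. 215.] 6361 [576. 191.  16.] [[465.0, 87.0, 5.0], [668.0, 310.0, 30.0]]
scene medallion 0.61 [286. 264.] 836 [674.  -7.  15.] [[638.0, -37.0, 4.0], [700.0, 24.0, 18.0]]
scene cutter 0.97 [272. 219.] 756 [552.   2.  20.] [[516.0, -29.0, 1.0], [583.0, 35.0, 36.0]]
scene tile_disc 0.81 [259. 206.] 444 [466.  -8.  14.] [[416.0, -33.0, -0.0], [490.0, 22.0, 18.0]]
scene shell 0.91 [364. 292.] 519 [773. 105.   9.] [[748.0, 84.0, 0.0], [790.0, 132.0, 15.0]]
scene shell 0.52 [286. 266.] 893 [673.  -6.  15.] [[638.0, -37.0, 2.0], [700.0, 27.0, 18.0]]
scene brush 0.73 [247. 332.] 1769 [ 782. -118.   18.] [[764.0, -209.0, 6.0], [803.0, -54.0, 22.0]]
scene lid_edge 0.77 [180. 240.] 9163 [ 617. -197.   87.] [[465.0, -286.0, 6.0], [690.0, -117.0, 168.0]]
side mould 0.98 [294. 350.] 1930 [ 602. -227.   43.] [[571.0, -265.0, 29.0], [633.0, -177.0, 45.0]]
side tray 0.83 [265. 345.] 1
[... 348 characters left out ...]
.0, 28.0, 19.0]]
side medallion 0.22 [266. 344.] 11231 [ 558. -225.   50.] [[443.0, -294.0, 6.0], [673.0, -130.0, 170.0]]
side cutter 0.61 [254. 248.] 851 [551.  -3.  21.] [[520.0, -29.0, 3.0], [582.0, 37.0, 37.0]]
side tile_disc 0.61 [216. 266.] 609 [464. -11.  15.] [[438.0, -33.0, 6.0], [489.0, 19.0, 18.0]]
side shell 0.71 [353. 218.] 298 [766.  98.  11.] [[746.0, 84.0, 3.0], [788.0, 125.0, 17.0]]
side brush 0.93 [389. 295.] 1421 [ 776. -126.   19.] [[761.0, -216.0, 8.0], [800.0, -54.0, 22.0]]
side brush 0.3 [356. 219.] 309 [767.  99.  10.] [[746.0, 84.0, 3.0], [789.0, 127.0, 17.0]]
side lid_edge 0.56 [269. 347.] 11477 [ 558. -226.   50.] [[442.0, -294.0, 5.0], [675.0, -131.0, 170.0]]
2.45
```

Run:
```python
from h import *
for n in["side","scene"]:
    P=np.load(f"P_{n}.npy"); 
    for t,z0,z1 in[("mould",38,47),("tray",24,29),("tray",47,53),("tray",160,176),("board",12,19),("board",26,33)]:
        m=np.load(f"m_{n}_{t}.npy"); 
        mm=m&(P[...,2]>z0)&(P[...,2]<z1)
        mm=cv2.morphologyEx(mm.astype(np.uint8),cv2.MORPH_OPEN,np.ones((2,2))) if t!="tray" else mm
        q=P[mm>0][:,:2].astype(np.float32)
        r=cv2.minAreaRect(q); print(n,t,z0,len(q),np.round(r[0],1),np.round(r[1],1),round(r[2],1), "med z",np.median(P[mm>0][:,2]))
        if t=="tray" and z0==160:
            print(np.round(q[q[:,0].argmin()]),np.round(q[q[:,0].argmax()]), cv2.fitLine(q,cv2.DIST_HUBER,0,.01,.01).ravel())
    # orthophoto
    s=0.5
    H=np.zeros((520,600,3),np.uint8)
    im=cv2.imread(f"pics/{n}0.png"); ok=~np.isnan(P[...,0])
    x=P[...,0][ok]; y=P[...,1][ok]
```

```text
side mould 38 1735 [ 605.  -219.8] [88.6 49.8] 69.3 med z nan
side tray 24 1201 [ 549.3 -236.5] [ 66.1 238.8] 70.4 med z 26.92353683115948
side tray 47 5024 [ 560.3 -202.3] [130.1 248.1] 71.7 med z 51.00690974950629
side tray 160 1029 [ 555.  -218.6] [ 15.4 240.3] 69.9 med z 169.3213352748715
[ 442. -183.] [ 670. -253.] [ 9.4197756e-01 -3.3567584e-01  5.5907056e+02 -2.2290268e+02]
side board 12 4736 [559.  195.7] [192.9 223. ] 11.3 med z nan
side board 26 384 [656.2 223.6] [ 26.4 244.4] 8.7 med z nan
scene mould 38 267 [ 625.9 -239.3] [109.   41.2] 21.7 med z 42.12364905446361
scene tray 24 428 [ 561.6 -201.6] [141.2 241.5] 70.8 med z 26.192282080071152
scene tray 47 720 [ 606.9 -161.4] [118.5 270.4] 40.5 med z 49.91843033460333
scene tray 160 685 [ 554.6 -218.5] [ 15.2 243.2] 70.6 med z 167.1274666300451
[ 438. -185.] [ 670. -254.] [ 9.4375443e-01 -3.3064723e-01  5.7149707e+02 -2.2308643e+02]
scene board 12 4960 [555.9 204.2] [196.3 233.7] 11.4 med z nan
scene board 26 594 [651.  216.4] [ 14.3 229.6] 9.5 med z nan
```

The tray's +x axis is at about 70.2°. The mould's centre from its own top (606,-216) and from the tray (604,-215) agree. Board yaw is about +0.17 rad. Next is a move planner.

```bash
cat >> h.py <<'E'
K=np.array([0,0,1.])
def tool(yaw,lean,p=None):
    """tool z = sin(lean)*h - cos(lean)*k, h=heading(yaw deg); tool x = -(cos h + sin k) (camera behind heading)"""
    y=np.radians(yaw); L=np.radians(lean)
    h=np.array([np.cos(y),np.sin(y),0]); l=np.array([-np.sin(y),np.cos(y),0])
    return np.stack([-(np.cos(L)*h+np.sin(L)*K), l, np.sin(L)*h-np.cos(L)*K],1)
def rows(p1,R1,g,n,p0=None,R0=None,show=True):
    s=get_state()
    if p0 is None: p0=np.array(s["eef_pos"]); 
    if R0 is None: R0=Rm(s["orientation"])
    rv=R.from_matrix(R0.T@R1).as_rotvec()
    out=[]
    for i in range(n):
        Ra=R0@R.from_rotvec(rv*i/n).as_matrix()
        sh=Ra.T@((np.array(p1)-p0)/n)/10
        out.append([g]+[round(float(v),2) for v in sh]+[round(float(v),3) for v in rv/n])
    if show:
        print("t",round(s["t"],2),"dist",np.round(np.linalg.norm(np.array(p1)-p0),1),"ang",round(np.degrees(np.linalg.norm(rv)),1),"n",n)
        for o in out: print(o)
    return out
def st():
    s=get_state(); M=Rm(s["orientation"])
    print("t",round(s["t"],2),"p",np.round(s["eef_pos"],1),"z",np.round(M[:,2],3),"x",np.round(M[:,0],3),"q",np.round(s["qpos"],2),"F",np.round(s["wrist_force"],1),"w",round(s["gripper_width"],1))
    return s
E
python3 - <<'E'
from h import *
st()
# current heading yaw: tool x = -h => h= x+180
print(np.degrees(np.arctan2(*(-Rm(get_state()["orientation"])[:2,0])[::-1])))
rows([400,-480,260],tool(-75,0),1,15)
E
```

```text
t 2.45 p [ 206.8 -563.3  248.3] z [ 0. -0. -1.] x [ 0.939  0.345 -0.   ] q [-1.44  0.1   0.1   1.56  0.    1.35] F [ 0.6 -1.   0. ] w 85.6
-159.8428715288059
t 2.45 dist 210.7 ang 84.8 n 15
[1, 1.4, -0.08, -0.08, 0.0, 0.0, -0.099]
[1, 1.4, 0.06, -0.08, 0.0, 0.0, -0.099]
[1, 1.39, 0.2, -0.08, 0.0, 0.0, -0.099]
[1, 1.36, 0.33, -0.08, 0.0, 0.0, -0.099]
[1, 1.32, 0.47, -0.08, 0.0, 0.0, -0.099]
[1, 1.27, 0.6, -0.08, 0.0, 0.0, -0.099]
[1, 1.21, 0.72, -0.08, 0.0, 0.0, -0.099]
[1, 1.13, 0.83, -0.08, 0.0, 0.0, -0.099]
[1, 1.04, 0.94, -0.08, 0.0, 0.0, -0.099]
[1, 0.94, 1.04, -0.08, 0.0, 0.0, -0.099]
[1, 0.84, 1.13, -0.08, 0.0, 0.0, -0.099]
[1, 0.72, 1.2, -0.08, 0.0, 0.0, -0.099]
[1, 0.6, 1.27, -0.08, 0.0, 0.0, -0.099]
[1, 0.47, 1.32, -0.08, 0.0, 0.0, -0.099]
[1, 0.34, 1.36, -0.08, 0.0, 0.0, -0.099]
```

Emit:
{"op": "apply_moves", "data": {
  "moves": [
    [1,1.9,0,0,0,0,-0.14],
    [1,1.9,0.2,0,0,0,-0.14],
    [1,1.9,0.4,0,0,0,-0.14],
    [1,1.9,0.6,0,0,0,-0.14],
    [1,1.8,0.9,0,0,0,-0.14]
  ],
  "squeeze": 60
}}

```text
t: 2.95
eef_pos: [296.2, -523.2, 248.1]
orientation: [-2.701, -1.604, 0.001]
wrist_force: [1.1, -0.6, -0.3]
gripper_width: 85.2
```

Emit:
{"op": "apply_moves", "data": {
  "moves": [
    [1,1.6,1.2,0,0,0,-0.14],
    [1,1.4,1.4,0,0,0,-0.14],
    [1,1.2,1.6,0,0,0,-0.14],
    [1,1,1.7,0,0,0,-0.14],
    [1,0.8,1.8,0,0,0,-0.14]
  ]
}}

```text
t: 3.45
eef_pos: [389.0, -477.7, 248.1]
orientation: [1.951, 2.462, -0.001]
wrist_force: [-0.1, 0.8, -0.0]
gripper_width: 85.5
```

Emit:
{"op": "apply_moves", "data": {
  "moves": [
    [1,0.5,1.9,0,0,0,-0.14],
    [1,0.3,1.9,0,0,0,-0.14],
    [1,0,1.9,0,0,0,-0.14],
    [1,-0.3,1.9,0,0,0,-0.14],
    [1,-0.5,1.9,0,0,0,-0.14]
  ]
}}

```text
t: 3.95
eef_pos: [476.4, -427.2, 247.9]
orientation: [-0.943, -2.997, 0.001]
wrist_force: [-0.3, -0.5, -0.5]
gripper_width: 85.2
```

Run:
```python
from h import *
s=st(); 
print(np.degrees(np.arctan2(*(-Rm(s["orientation"])[:2,0])[::-1])))
rows([545,-385,205],tool(70.2,43),1,15)
```

```text
t 3.95 p [ 476.4 -427.2  247.9] z [-0.    -0.001 -1.   ] x [-0.82   0.573 -0.   ] q [-0.93  0.23  0.23  1.58 -0.   -0.32] F [-0.3 -0.5 -0.5] w 85.2
-34.93956110941544
t 3.95 dist 91.2 ang 111.1 n 15
[1, -0.21, 0.49, 0.29, -0.046, -0.035, -0.116]
[1, -0.26, 0.45, 0.32, -0.046, -0.035, -0.116]
[1, -0.3, 0.4, 0.34, -0.046, -0.035, -0.116]
[1, -0.33, 0.35, 0.37, -0.046, -0.035, -0.116]
[1, -0.35, 0.29, 0.4, -0.046, -0.035, -0.116]
[1, -0.37, 0.23, 0.42, -0.046, -0.035, -0.116]
[1, -0.38, 0.17, 0.45, -0.046, -0.035, -0.116]
[1, -0.38, 0.11, 0.47, -0.046, -0.035, -0.116]
[1, -0.37, 0.04, 0.48, -0.046, -0.035, -0.116]
[1, -0.35, -0.02, 0.5, -0.046, -0.035, -0.116]
[1, -0.33, -0.08, 0.5, -0.046, -0.035, -0.116]
[1, -0.3, -0.14, 0.51, -0.046, -0.035, -0.116]
[1, -0.26, -0.2, 0.51, -0.046, -0.035, -0.116]
[1, -0.22, -0.25, 0.51, -0.046, -0.035, -0.116]
[1, -0.17, -0.3, 0.5, -0.046, -0.035, -0.116]
```

Emit:
{"op": "apply_moves", "data": {
  "moves": [
    [1,-0.2,0.5,0.3,-0.046,-0.035,-0.116],
    [1,-0.26,0.45,0.32,-0.046,-0.035,-0.116],
    [1,-0.3,0.4,0.34,-0.046,-0.035,-0.116],
    [1,-0.33,0.35,0.37,-0.046,-0.035,-0.116],
    [1,-0.35,0.3,0.4,-0.046,-0.035,-0.116]
  ]
}}

```text
t: 4.45
eef_pos: [503.8, -409.2, 234.5]
orientation: [-0.011, 2.89, 0.244]
wrist_force: [-0.2, 0.1, 0.7]
gripper_width: 85.5
```

Emit:
{"op": "apply_moves", "data": {
  "moves": [
    [1,-0.37,0.23,0.42,-0.046,-0.035,-0.116],
    [1,-0.38,0.17,0.45,-0.046,-0.035,-0.116],
    [1,-0.38,0.1,0.47,-0.046,-0.035,-0.116],
    [1,-0.37,0.04,0.48,-0.046,-0.035,-0.116],
    [1,-0.35,0,0.5,-0.046,-0.035,-0.116]
  ]
}}

```text
t: 4.95
eef_pos: [526.9, -393.9, 221.8]
orientation: [-0.836, 2.512, 0.433]
wrist_force: [-0.6, 0.1, 0.2]
gripper_width: 85.3
```

Emit:
{"op": "apply_moves", "data": {
  "moves": [
    [1,-0.33,-0.1,0.5,-0.046,-0.035,-0.116],
    [1,-0.3,-0.14,0.5,-0.046,-0.035,-0.116],
    [1,-0.26,-0.2,0.5,-0.046,-0.035,-0.116],
    [1,-0.22,-0.25,0.5,-0.046,-0.035,-0.116],
    [1,-0.17,-0.3,0.5,-0.046,-0.035,-0.116]
  ]
}}

```text
t: 5.45
eef_pos: [549.1, -379.1, 208.4]
orientation: [-1.503, 1.935, 0.564]
wrist_force: [-0.6, 0.5, 0.2]
gripper_width: 85.4
```

Run:
```python
from h import *
s=st()
im=get_image("wrist"); save(im,"w1.png"); P=pts(im,s); np.save("Pw1.npy",P)
r=outline_of("mould",im)
for d in r[:2]:
    m=d["region"]; q=P[m]; q=q[~np.isnan(q).any(1)]
    q=q[(q[:,2]>37)&(q[:,2]<47)]
    print(d["confidence"],d["uv"],m.sum(),len(q)); b=cv2.minAreaRect(q[:,:2].astype(np.float32)); print(b,np.median(q[:,2]))
    np.save("mw1.npy",m)
```

```text
t 5.45 p [ 549.1 -379.1  208.4] z [ 0.209  0.663 -0.719] x [-0.163 -0.701 -0.694] q [-1.03  0.89  0.85  2.1   0.55 -2.52] F [-0.6  0.5  0.2] w 85.4
0.66 [275.4, 163.9] 3230 2683
((602.3928833007812, -218.37557983398438), (96.10877990722656, 51.81093215942383), 70.5486068725586) 42.32857361797494
```

View pics/w1.png

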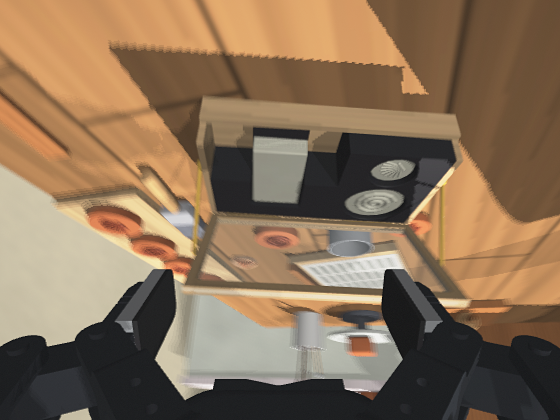

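```bash
cat > kin.py <<'E'
import numpy as np
from scipy.spatial.transform import Rotation as R
from scipy.optimize import least_squares
lo=np.array([-2.99,-.84,-1.1,-1.84,-1.51,-3.14]); hi=np.array([2.99,1.86,1.16,2.11,1.56,3.14])
def fk(q,k,s=(1,1,1)):
    h,a,L2,L3,l3o,d5,d6,o=k
    # arm plane frame: X radial, Z up; pitch p rotates about Y (X -> -Z)
    ry=lambda t:R.from_euler('y',t)
    p=np.array([a,0,h])+ry(q[1]).apply([0,0,L2])
    A=ry(q[1]-q[2])
    p=p+A.apply([L3,0,l3o])
    B=ry(q[1]-q[2]+q[3]); p=p+B.apply([d5,0,0])
    C=B*R.from_euler('z',s[0]*q[4]); p=p+C.apply([d6,0,o])
    D=C*R.from_euler('x',s[1]*q[5])
    M=R.from_euler('z',q[0])
    # tool z = X of D
    T=(M*D).as_matrix()
    Rt=np.stack([T[:,2],-T[:,1],T[:,0]],1)  # x,y,z  (guess)
    return M.apply(p),Rt
E
python3 - <<'E'
from h import *; import kin, itertools,json
data=[([-1.43670365,.104712982,.096497321,1.56392286,0,1.35310954],[206.7,-563.1,248],[-3.0918,-.549494,0])]
s=st(); data.append((s["qpos"],s["eef_pos"],s["orientation"]))
data.append(([-.93,.23,.23,1.58,0,-.32],[476.4,-427.2,247.9],None))
for sg in itertools.product([1,-1],[1,-1]):
    def res(k):
        r=[]
        for q,p,o in data:
            pp,_=kin.fk(q,k,sg); r+=list(pp-p)
        return np.array(r+list((k-k0)*0.001))
    k0=np.array([400,0,400,400,0,0,300,0.])
    f=kin.least_squares(res,k0)
    print(sg,f.cost,np.round(f.x,1),np.round(f.fun[:9],1))
    for q,p,o in data[:2]:
        print(np.round(kin.fk(q,f.x,sg)[1].T@Rm(o),3).tolist())
E
```

```text
t 5.55 p [ 549.3 -378.6  203.7] z [ 0.206  0.666 -0.716] x [-0.168 -0.697 -0.697] q [-1.03  0.9   0.85  2.1   0.54 -2.52] F [ 0.   0.3 -0.7] w 85.3
(1, 1) 16394.280642284655 [ 458.2 -383.9  360.4  904.5  -89.8  -65.1  536.3   28.8] [-1.284e+02 -1.730e+01  1.000e-01 -0.000e+00 -0.000e+00  0.000e+00
 -1.014e+02 -7.560e+01 -1.000e-01]
[[-1.0, 0.0, 0.0], [-0.0, -1.0, 0.0], [0.0, 0.0, 1.0]]
[[-1.0, 0.0, -0.0], [-0.0, -1.0, -0.0], [-0.0, -0.0, 1.0]]
(1, -1) 16394.280642284655 [ 458.2 -383.9  360.4  904.5  -89.8  -65.1  536.3   28.8] [-1.284e+02 -1.730e+01  1.000e-01 -0.000e+00 -0.000e+00  0.000e+00
 -1.014e+02 -7.560e+01 -1.000e-01]
[[0.907, 0.422, -0.0], [-0.422, 0.907, 0.0], [0.0, 0.0, 1.0]]
[[-0.313, 0.95, 0.0], [-0.95, -0.313, -0.0], [-0.0, -0.0, 1.0]]
(-1, 1) 16394.871190363483 [ 432.9  103.6  349.4  662.4 -157.3  906.3 -536.3 -214.9] [-128.4  -17.3    0.    -0.    -0.    -0.  -101.4  -75.6   -0. ]
[[-1.0, 0.0, 0.0], [-0.0, -1.0, 0.0], [0.0, 0.0, 1.0]]
[[-0.815, 0.255, 0.52], [0.255, -0.647, 0.718], [0.52, 0.718, 0.463]]
(-1, -1) 16394.871190363483 [ 432.9  103.6  349.4  662.4 -157.3  906.3 -536.3 -214.9] [-128.4  -17.3    0.    -0.    -0.    -0.  -101.4  -75.6   -0. ]
[[0.907, 0.422, -0.0], [-0.422, 0.907, 0.0], [0.0, 0.0, 1.0]]
[[-0.497, 0.695, -0.52], [-0.695, 0.04, 0.718], [0.52, 0.718, 0.463]]
```

```bash
python3 - <<'E'
t=open('kin.py').read()
t=t.replace("h,a,L2,L3,l3o,d5,d6,o=k","h,b,L2,L3,d5,d6,o5=k; a=0;l3o=0;o=0").replace("p=p+B.apply([d5,0,0])","p=p+B.apply([d5,b,o5])").replace("[T[:,2],-T[:,1],T[:,0]]","[-T[:,2],T[:,1],T[:,0]]")
open('kin.py','w').write(t)
E
cat > fit.py <<'E'
from h import *; import kin, json, os
f='data.json'
D=json.load(open(f)) if os.path.exists(f) else [[[-1.43670365,.104712982,.096497321,1.56392286,0,1.35310954],[206.7,-563.1,248]],[[-.93,.23,.23,1.58,0,-.32],[476.4,-427.2,247.9]]]
s=get_state(); D.append([list(s["qpos"]),list(s["eef_pos"])]); json.dump(D,open(f,'w'))
k0=np.array([400,130,400,400,0,300,0.])
def res(k): return np.array([kin.fk(q,k)[0]-p for q,p in D]).ravel().tolist()+list((k-k0)*.002)
r=kin.least_squares(res,k0); print(np.round(r.x,1),np.round(r.fun[:-7],1)); np.save("k.npy",r.x)
E
python3 fit.py
```

```text
[348.8 128.  362.  552.8 165.6 289.3  -4.1] [-1.5 -0.4  1.4  1.1  1.1 -1.4 -0.  -0.   0. ]
```

```bash
cat >> kin.py <<'E'
def ik(p,Rt,q0,k=None):
    k=np.load("k.npy") if k is None else k
    def res(q):
        pp,RR=fk(q,k); return np.r_[(pp-p)/100, R.from_matrix(RR.T@Rt).as_rotvec()]
    best=None
    for d in [np.zeros(6)]+[np.random.default_rng(i).normal(0,.5,6) for i in range(6)]:
        r=least_squares(res,np.clip(q0+d,lo+.01,hi-.01),bounds=(lo,hi))
        if best is None or r.cost<best.cost-1e-9: best=r
        if best.cost<1e-8: break
    m=np.minimum(best.x-lo,hi-best.x)
    return best.x,best.cost,m
E
cat > chk.py <<'E'
from h import *; import kin
q0=get_state()["qpos"]
def show(n,p,Rt,q):
    q,c,m=kin.ik(np.array(p,float),Rt,q); print(n,"cost %.1e"%c,np.round(q,2),"margin",round(m.min(),2),"j",m.argmin()+1); return q
for L in (45,40,35,30):
    for nm,d,up in(("pre",110,0),("grasp",0,0),("out",0,120)):
        Rt=tool(70.2,L); g=np.array([594.5,-243,28])-[.339*up,.941*up,-up]
        show((L,nm),g-d*Rt[:,2]+2*Rt[:,2],Rt,q0)
E
python3 chk.py
```

```text
(45, 'pre') cost 2.9e-21 [-0.97  0.79  0.51  1.82  0.61 -2.37] margin 0.29 j 4
(45, 'grasp') cost 1.2e-19 [-0.88  0.76  0.32  1.6   0.65 -2.27] margin 0.51 j 4
(45, 'out') cost 3.4e-28 [-1.02  0.83  0.65  1.94  0.58 -2.42] margin 0.17 j 4
(40, 'pre') cost 1.5e-27 [-0.94  0.69  0.42  1.74  0.56 -2.3 ] margin 0.37 j 4
(40, 'grasp') cost 2.2e-29 [-0.86  0.68  0.25  1.53  0.6  -2.2 ] margin 0.58 j 4
(40, 'out') cost 3.2e-25 [-1.    0.75  0.57  1.86  0.53 -2.36] margin 0.25 j 4
(35, 'pre') cost 3.9e-28 [-0.91  0.6   0.35  1.67  0.51 -2.23] margin 0.44 j 4
(35, 'grasp') cost 2.0e-29 [-0.83  0.61  0.19  1.46  0.53 -2.14] margin 0.65 j 4
(35, 'out') cost 3.8e-19 [-0.98  0.67  0.49  1.79  0.48 -2.3 ] margin 0.32 j 4
(30, 'pre') cost 1.3e-23 [-0.87  0.53  0.28  1.61  0.45 -2.16] margin 0.5 j 4
(30, 'grasp') cost 9.8e-31 [-0.8   0.55  0.14  1.41  0.47 -2.08] margin 0.7 j 4
(30, 'out') cost 5.0e-22 [-0.95  0.6   0.43  1.72  0.42 -2.25] margin 0.39 j 4
```

```bash
cat > chk2.py <<'E'
from h import *; import kin
q0=get_state()["qpos"]
def ev(p,Rt,q):
    best=None
    for dq1 in (0,.5,1,1.5):
      for q6 in (-2.3,-1,0.3,1.5,2.7):
        qq=q.copy(); qq[0]+=dq1; qq[5]=q6; qq[4]=0
        x,c,m=kin.ik(p,Rt,np.clip(qq,kin.lo,kin.hi))
        if c<1e-6 and (best is None or m.min()>best[1]): best=(x,m.min())
    return best
bx=np.array([np.cos(.17),np.sin(.17),0]); by=np.array([-bx[1],bx[0],0])
for loc in ([540,170],[500,120]):
  for h in range(10,370,30):
    o=[]
    for lean in(-48,45):
        Rt=tool(h,lean); b=ev(np.array([*loc,85.])+2*Rt[:,2],Rt,q0); o.append((lean,None if b is None else (round(b[1],2),np.round(b[0],1).tolist())))
    print(loc,h,o)
E
python3 chk2.py
```

```text
[540, 170] 10 [(-48, None), (45, None)]
[540, 170] 40 [(-48, None), (45, (np.float64(0.04), [-0.2, -0.7, -1.1, 0.7, 0.6, -0.8]))]
[540, 170] 70 [(-48, (np.float64(0.22), [0.4, 0.9, 0.6, 1.9, -0.6, -0.7])), (45, (np.float64(0.52), [-0.3, -0.1, -0.6, 1.1, 0.8, -1.5]))]
[540, 170] 100 [(-48, (np.float64(0.69), [0.4, 0.5, 0.0, 1.4, -0.8, -1.2])), (45, (np.float64(0.59), [-0.3, 0.4, -0.1, 1.5, 0.7, -2.2]))]
[540, 170] 130 [(-48, (np.float64(0.54), [0.4, -0.0, -0.6, 0.8, -0.8, -1.9])), (45, (np.float64(0.25), [-0.2, 0.7, 0.4, 1.9, 0.5, -2.6]))]
[540, 170] 160 [(-48, (np.float64(0.04), [0.3, -0.6, -1.1, 0.4, -0.5, -2.7])), (45, (np.float64(0.02), [-0.0, 1.0, 0.8, 2.1, 0.2, -2.9]))]
[540, 170] 190 [(-48, None), (45, None)]
[540, 170] 220 [(-48, None), (45, (np.float64(0.01), [0.2, 1.1, 0.9, 2.1, -0.3, 2.8]))]
[540, 170] 250 [(-48, (np.float64(0.51), [-0.3, -0.1, -0.6, 1.1, 0.8, 1.6])), (45, (np.float64(0.28), [0.4, 0.8, 0.5, 1.8, -0.6, 2.4]))]
[540, 170] 280 [(-48, (np.float64(0.55), [-0.3, 0.4, -0.0, 1.6, 0.7, 0.9])), (45, (np.float64(0.72), [0.4, 0.4, 0.0, 1.4, -0.8, 1.9]))]
[540, 170] 310
[... 816 characters left out ...]
9, 0.5, 2.0, 0.2, -3.0]))]
[500, 120] 190 [(-48, None), (45, (np.float64(0.04), [0.0, 1.0, 0.7, 2.1, -0.1, 3.0]))]
[500, 120] 220 [(-48, None), (45, (np.float64(0.14), [0.2, 0.9, 0.6, 2.0, -0.4, 2.8]))]
[500, 120] 250 [(-48, (np.float64(0.48), [-0.5, -0.1, -0.6, 1.2, 0.8, 1.4])), (45, (np.float64(0.39), [0.3, 0.6, 0.2, 1.7, -0.6, 2.4]))]
[500, 120] 280 [(-48, (np.float64(0.5), [-0.4, 0.4, -0.1, 1.6, 0.7, 0.8])), (45, (np.float64(0.74), [0.4, 0.3, -0.2, 1.3, -0.8, 1.8]))]
[500, 120] 310 [(-48, (np.float64(0.22), [-0.3, 0.7, 0.3, 1.9, 0.4, 0.4])), (45, (np.float64(0.35), [0.4, -0.3, -0.7, 0.8, -0.7, 1.1]))]
[500, 120] 340 [(-48, (np.float64(0.04), [-0.1, 0.9, 0.6, 2.1, 0.2, 0.2])), (45, None)]
```

```bash
cat > pl.py <<'E'
from h import *
g=np.array([594.5,-242.8,31]); Rt=tool(70.2,42)
E
python3 - <<'E'
from pl import *
st()
rows(g-108*Rt[:,2],Rt,.87,5)
rows(g-30*Rt[:,2],Rt,.87,5,p0=g-108*Rt[:,2],R0=Rt)
E
```

```text
t 5.55 p [ 549.3 -378.6  203.7] z [ 0.206  0.666 -0.716] x [-0.168 -0.697 -0.697] q [-1.03  0.9   0.85  2.1   0.54 -2.52] F [ 0.   0.3 -0.7] w 85.3
t 5.55 dist 116.5 ang 5.3 n 5
[0.87, 0.27, 0.02, 2.31, 0.006, 0.008, 0.016]
[0.87, 0.26, 0.03, 2.32, 0.006, 0.008, 0.016]
[0.87, 0.24, 0.04, 2.32, 0.006, 0.008, 0.016]
[0.87, 0.22, 0.05, 2.32, 0.006, 0.008, 0.016]
[0.87, 0.2, 0.06, 2.32, 0.006, 0.008, 0.016]
t 5.55 dist 78.0 ang 0.0 n 5
[0.87, -0.0, -0.0, 1.56, 0.0, 0.0, 0.0]
[0.87, -0.0, -0.0, 1.56, 0.0, 0.0, 0.0]
[0.87, -0.0, -0.0, 1.56, 0.0, 0.0, 0.0]
[0.87, -0.0, -0.0, 1.56, 0.0, 0.0, 0.0]
[0.87, -0.0, -0.0, 1.56, 0.0, 0.0, 0.0]
```

Emit:
{"op": "apply_moves", "data": {
  "moves": [
    [0.87,0.27,0.02,2.3,0.006,0.008,0.016],
    [0.87,0.26,0.03,2.3,0.006,0.008,0.016],
    [0.87,0.24,0.04,2.3,0.006,0.008,0.016],
    [0.87,0.22,0.05,2.3,0.006,0.008,0.016],
    [0.87,0.2,0.06,2.3,0.006,0.008,0.016]
  ]
}}

```text
t: 6.05
eef_pos: [570.7, -314.3, 112.3]
orientation: [-1.407, 2.063, 0.533]
wrist_force: [0.3, -0.4, -0.0]
gripper_width: 74.3
```

```bash
python3 - <<'E'
from pl import *
s=st()
im=get_image("wrist"); save(im,"w2.png"); P=pts(im,s)
d=outline_of("mould",im)
if d:
    m=d[0]["region"]; q=P[m]; q=q[~np.isnan(q).any(1)]; q=q[(q[:,2]>36)&(q[:,2]<48)]
    # tray frame
    a=np.radians(70.2); c=np.array([604,-216.5]); l=(q[:,:2]-c)@np.array([[np.cos(a),-np.sin(a)],[np.sin(a),np.cos(a)]])
    print(d[0]["confidence"],len(q),cv2.minAreaRect(q[:,:2].astype(np.float32)),"rel tray x,y pct",np.percentile(l,[1,50,99],0).round(1).tolist(),np.median(q[:,2]))
    print(cv2.minAreaRect(np.argwhere(m)[:,::-1].astype(np.float32)))
rows(g-30*Rt[:,2],Rt,.87,5)
E
python3 fit.py
```

```text
t 6.05 p [ 570.7 -314.3  112.3] z [ 0.238  0.615 -0.752] x [-0.275 -0.7   -0.659] q [-0.96  0.67  0.39  1.74  0.58 -2.29] F [ 0.3 -0.4 -0. ] w 74.3
0.72 4539 ((602.724365234375, -218.0487518310547), (96.7108383178711, 51.969058990478516), 70.62701416015625) rel tray x,y pct [[-49.2, -24.5], [-19.5, 0.8], [44.1, 25.8]] 42.38969568600804
((285.5, 229.0), (78.0, 79.0), 90.0)
t 6.15 dist 78.5 ang 1.5 n 5
[0.87, -0.04, 0.03, 1.57, -0.002, -0.002, -0.004]
[0.87, -0.03, 0.03, 1.57, -0.002, -0.002, -0.004]
[0.87, -0.03, 0.02, 1.57, -0.002, -0.002, -0.004]
[0.87, -0.03, 0.02, 1.57, -0.002, -0.002, -0.004]
[0.87, -0.02, 0.01, 1.57, -0.002, -0.002, -0.004]
[329.5 128.  311.7 545.9  96.9 289.2  11.4] [-1.  -3.8  0.9 -0.3  2.9 -1.1  2.1 -3.7 -1.1 -3.   4.4  1.2]
```

View pics/w2.png

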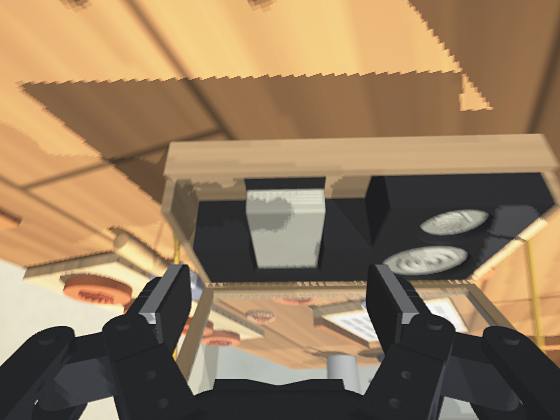

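Emit:
{"op": "apply_moves", "data": {
  "moves": [
    [0.87,-0.04,0.04,1.6,-0.002,-0.002,-0.004],
    [0.87,-0.03,0.04,1.6,-0.002,-0.002,-0.004],
    [0.87,-0.03,0.03,1.6,-0.002,-0.002,-0.004],
    [0.87,-0.03,0.03,1.5,-0.002,-0.002,-0.004],
    [0.87,-0.02,0.03,1.5,-0.002,-0.002,-0.004]
  ]
}}

```text
t: 6.65
eef_pos: [588.7, -264.8, 57.4]
orientation: [-1.426, 2.041, 0.533]
wrist_force: [0.3, 0.6, -0.1]
gripper_width: 74.1
```

```bash
python3 - <<'E'
from pl import *
s=st()
im=get_image("wrist"); save(im,"w3.png"); im=get_image("side"); save(im,"s3.png")
g[:2]+=0.7*np.array([-.941,.339])
rows(g+2*Rt[:,2],Rt,.87,4)
E
python3 fit.py
```

```text
t 6.65 p [ 588.7 -264.8   57.4] z [ 0.235  0.621 -0.748] x [-0.255 -0.703 -0.664] q [-0.89  0.64  0.25  1.6   0.61 -2.25] F [ 0.3  0.6 -0.1] w 74.1
t 6.75 dist 34.8 ang 0.6 n 4
[0.87, 0.02, 0.04, 0.87, -0.002, -0.001, -0.001]
[0.87, 0.02, 0.04, 0.87, -0.002, -0.001, -0.001]
[0.87, 0.02, 0.04, 0.87, -0.002, -0.001, -0.001]
[0.87, 0.02, 0.04, 0.87, -0.002, -0.001, -0.001]
[320.4 128.1 290.5 543.7  67.6 288.9  17.6] [-0.7 -5.7  0.4 -0.5  3.4 -1.3  3.4 -6.  -1.9 -1.1  1.5 -0.1 -4.5  5.6
  3. ]
```

View pics/w3.png

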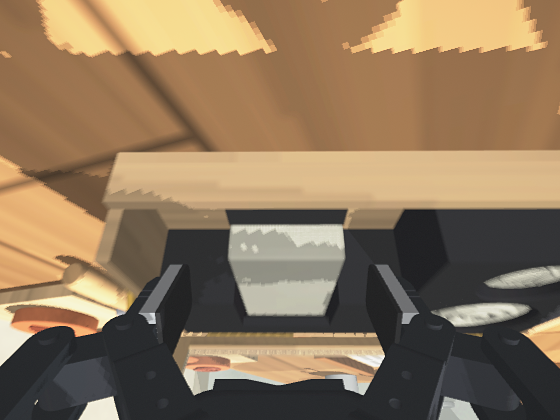

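View pics/s3.png

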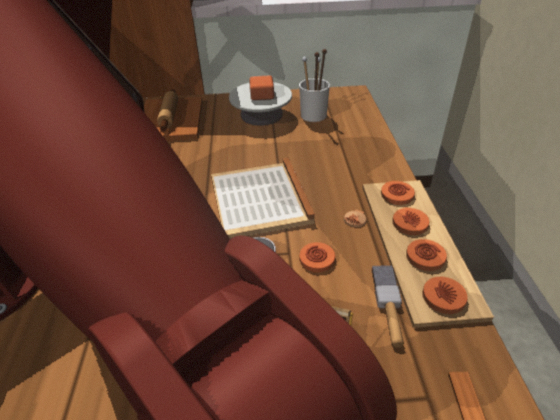

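Run:
```python
from pl import *
s=st()
im=get_image("wrist"); P=pts(im,s)
T=(P-np.array(s["eef_pos"]))@Rm(s["orientation"])
for r in (225,240,250,262,275,285,300,310):
    row=T[r]; W=P[r]
    c=im["color"][r].astype(int).sum(1)
    print(r,"pix,toolxyz,worldz:",[(u,np.round(row[u]).tolist(),round(W[u,2])) for u in (232,240,252,287,322,334,342)])
# fingers: points with small depth
z=im["z_map"]
for r in (275,290,310,325):
    for u in range(120,440):
        if u in (165,170,175,180,184,188,366,370,374,378,382,388,395): print(r,u,np.round(T[r,u]).tolist(),end=" ")
    print()
m=outline_of("mould",im)[0]["region"]
for r in range(228,316,8):
    c=np.flatnonzero(m[r]); 
    if len(c): print(r,c.min(),c.max(), "tool y", np.round(T[r,c.min()+1:c.max():1][:,1][[0,-1]],1), "mid worldz", np.round(P[r,(c.min()+c.max())//2,2]))
```

```text
t 6.75 p [ 588.1 -263.    56. ] z [ 0.232  0.623 -0.747] x [-0.255 -0.702 -0.665] q [-0.89  0.64  0.25  1.6   0.61 -2.25] F [-0.7 -0.1 -0.3] w 74.4
225 pix,toolxyz,worldz: [(232, [22.0, -21.0, 20.0], 27), (240, [21.0, -18.0, 21.0], 26), (252, [22.0, -13.0, 20.0], 27), (287, [22.0, 3.0, 21.0], 26), (322, [22.0, 18.0, 20.0], 27), (334, [22.0, 23.0, 20.0], 27), (342, [22.0, 27.0, 20.0], 27)]
240 pix,toolxyz,worldz: [(232, [15.0, -22.0, 19.0], 32), (240, [15.0, -18.0, 19.0], 32), (252, [15.0, -13.0, 18.0], 32), (287, [15.0, 3.0, 18.0], 32), (322, [16.0, 18.0, 18.0], 32), (334, [15.0, 23.0, 18.0], 32), (342, [-2.0, 35.0, 59.0], 13)]Traceback (most recent call last):
  File "<stdin>", line 8, in <module>
ValueError: cannot convert float NaN to integer
```

Emit:
{"op": "apply_moves", "data": {
  "moves": [
    [0.87,0,0.06,0.9,-0.002,-0.001,0],
    [0.87,0,0.06,0.9,-0.002,-0.001,0],
    [0.87,0,0.06,0.8,-0.002,-0.001,0],
    [0.87,0,0.06,0.8,0,0,0]
  ]
}}

```text
t: 7.2
eef_pos: [594.8, -242.7, 31.3]
orientation: [-1.427, 2.039, 0.541]
wrist_force: [0.6, 0.2, 0.4]
gripper_width: 74.4
```

Run:
```python
from pl import *
s=st(); a=np.radians(70.2); gp=np.array(s["eef_pos"])-2*Rm(s["orientation"])[:,2]
d=gp[:2]-[604,-216.5]; print("mould rel x,y",d@[np.cos(a),np.sin(a)],d@[-np.sin(a),np.cos(a)],gp[2])
im=get_image("wrist"); save(im,"w4.png")
```

```text
t 7.2 p [ 594.8 -242.7   31.3] z [ 0.23   0.625 -0.746] x [-0.255 -0.701 -0.666] q [-0.87  0.64  0.2   1.54  0.62 -2.22] F [0.6 0.2 0.4] w 74.4
mould rel x,y -29.093661980514856 -0.15997094064824183 32.777044151797035
```

View pics/w4.png

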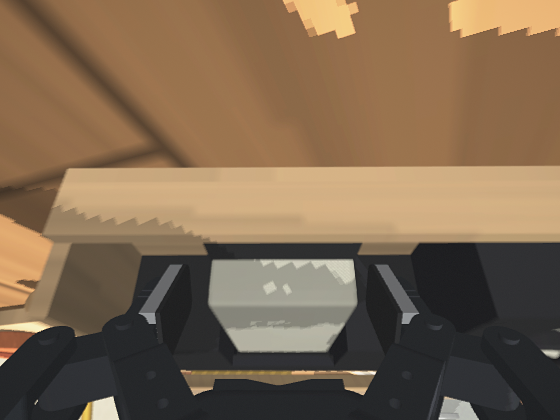

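The fingers stand in both wells with the mould (columns 210-357) between them. Closing now.

Emit:
{"op": "apply_moves", "data": {
  "moves": [
    [0.7,0,0.05,0,0,0,0],
    [0.5,0,0.03,0,0,0,0],
    [0.4,0,0,0,0,0,0],
    [0.4,0,0,0,0,0,0]
  ],
  "squeeze": 70
}}

```text
t: 7.65
eef_pos: [593.8, -241.4, 30.5]
orientation: [-1.428, 2.039, 0.543]
wrist_force: [0.3, 0.7, -0.6]
gripper_width: 51.2
```

Run:
```python
from pl import *
st()
```

```text
t 7.65 p [ 593.8 -241.4   30.5] z [ 0.23   0.625 -0.746] x [-0.255 -0.701 -0.666] q [-0.87  0.64  0.2   1.54  0.62 -2.22] F [ 0.3  0.7 -0.6] w 51.2
```

```bash
cat >> h.py <<'E'
def pivot(c,axis,deg,shift,g,n):
    s=get_state(); p0=np.array(s["eef_pos"]); R0=Rm(s["orientation"])
    print("t",s["t"])
    for i in range(n):
        A=R.from_rotvec(np.array(axis)*np.radians(deg)*i/n).as_matrix(); B=R.from_rotvec(np.array(axis)*np.radians(deg)*(i+1)/n).as_matrix()
        pa=A@(p0-c)+c+np.array(shift)*i/n; pb=B@(p0-c)+c+np.array(shift)*(i+1)/n
        Ra=A@R0; Rb=B@R0
        print([g]+np.round(Ra.T@(pb-pa)/10,2).tolist()+np.round(R.from_matrix(Ra.T@Rb).as_rotvec(),3).tolist())
TX=np.array([np.cos(np.radians(70.2)),np.sin(np.radians(70.2)),0]); TY=np.array([-TX[1],TX[0],0])
E
python3 - <<'E'
from h import *
pivot(np.array([620.3,-171.3,14]),TY,15,-2*TX+1*K,0.4,5)
E
```

```text
t 7.65
[0.4, -0.32, -0.0, -0.27, 0.0, 0.052, -0.0]
[0.4, -0.31, -0.0, -0.27, 0.0, 0.052, -0.0]
[0.4, -0.31, -0.0, -0.27, 0.0, 0.052, -0.0]
[0.4, -0.31, -0.0, -0.26, 0.0, 0.052, -0.0]
[0.4, -0.31, -0.0, -0.26, 0.0, 0.052, -0.0]
```

Emit:
{"op": "apply_moves", "data": {
  "moves": [
    [0.4,-0.32,0,-0.27,0,0.052,0],
    [0.4,-0.31,0,-0.27,0,0.052,0],
    [0.4,-0.31,0,-0.27,0,0.052,0]
  ]
}}

```text
t: 7.95
eef_pos: [594.0, -239.7, 42.0]
orientation: [-1.508, 2.164, 0.444]
wrist_force: [0.2, 1.4, -1.7]
gripper_width: 51.0
```

Emit:
{"op": "apply_moves", "data": {
  "moves": [
    [0.4,-0.31,0,-0.27,0,0.052,0],
    [0.4,-0.31,0,-0.27,0,0.052,0],
    [0.4,0,0,0,0,0,0]
  ]
}}

```text
t: 8.25
eef_pos: [595.1, -237.4, 50.5]
orientation: [-1.567, 2.247, 0.367]
wrist_force: [2.1, -1.1, -5.4]
gripper_width: 50.6
```

Run:
```python
from h import *
s=st()
im=get_image("wrist"); save(im,"w5.png");
```

```text
t 8.25 p [ 595.1 -237.4   50.5] z [ 0.155  0.417 -0.895] x [-0.309 -0.841 -0.445] q [-0.77  0.43  0.06  1.4   0.42 -2.03] F [ 2.1 -1.1 -5.4] w 50.6
```

View pics/w5.png

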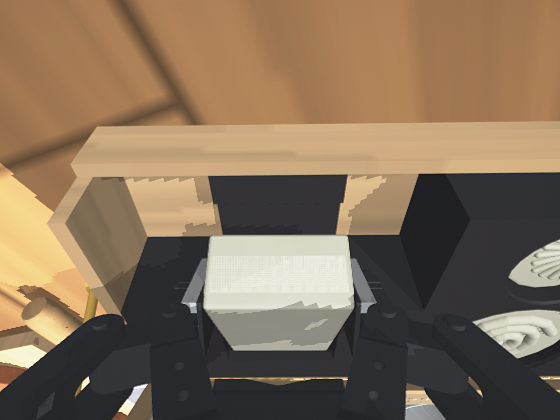

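Run:
```python
from h import *
s=get_state(); Rc=Rm(s["orientation"]); p=np.array(s["eef_pos"])
c=np.cos(np.radians(14)); q=np.sin(np.radians(14))
rows(p+24*(-TX*c+K*q),Rc,.4,4)
p=p+24*(-TX*c+K*q)
rows(p-100*TX+50*K,Rc,.4,4,p0=p)
```

```text
t 8.3 dist 24.0 ang 0.0 n 4
[0.4, 0.46, -0.0, -0.39, 0.0, 0.0, 0.0]
[0.4, 0.46, -0.0, -0.39, 0.0, 0.0, 0.0]
[0.4, 0.46, -0.0, -0.39, 0.0, 0.0, 0.0]
[0.4, 0.46, -0.0, -0.39, 0.0, 0.0, 0.0]
t 8.3 dist 111.8 ang 0.0 n 4
[0.4, 1.68, -0.02, -2.24, 0.0, 0.0, 0.0]
[0.4, 1.68, -0.02, -2.24, 0.0, 0.0, 0.0]
[0.4, 1.68, -0.02, -2.24, 0.0, 0.0, 0.0]
[0.4, 1.68, -0.02, -2.24, 0.0, 0.0, 0.0]
```

Emit:
{"op": "apply_moves", "data": {
  "moves": [
    [0.4,0.46,0,-0.39,0,0,0],
    [0.4,0.46,0,-0.39,0,0,0],
    [0.4,0.46,0,-0.39,0,0,0],
    [0.4,0.46,0,-0.39,0,0,0]
  ]
}}

```text
t: 8.7
eef_pos: [585.0, -261.1, 54.3]
orientation: [-1.561, 2.244, 0.376]
wrist_force: [-1.3, -0.0, -2.3]
gripper_width: 51.0
```

Run:
```python
from h import *
s=st()
im=get_image("wrist"); save(im,"w6.png");
```

```text
t 8.7 p [ 585.  -261.1   54.3] z [ 0.155  0.425 -0.892] x [-0.311 -0.836 -0.452] q [-0.81  0.46  0.1   1.43  0.42 -2.08] F [-1.3 -0.  -2.3] w 51.0
```

View pics/w6.png

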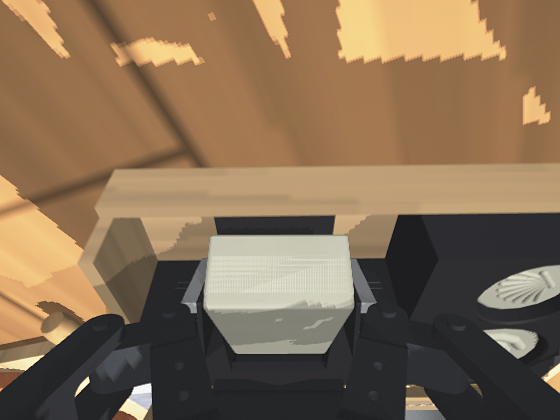

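Emit:
{"op": "apply_moves", "data": {
  "moves": [
    [0.4,1.4,0,-1.6,0,0,0],
    [0.4,1.7,0,-2.2,0,0,0],
    [0.4,1.7,0,-2.2,0,0,0],
    [0.4,1.7,0,-2.2,0,0,0],
    [0.4,1.7,0,-2.2,0,0,0]
  ]
}}

```text
t: 9.25
eef_pos: [541.8, -376.6, 109.9]
orientation: [-1.559, 2.24, 0.38]
wrist_force: [0.3, -0.9, -2.7]
gripper_width: 50.8
```

```bash
python3 - <<'E'
from h import *; import kin
s=st()
im=get_image("side"); save(im,"s7.png"); im=get_image("wrist"); save(im,"w7.png")
E
python3 fit.py
```

```text
t 9.25 p [ 541.8 -376.6  109.9] z [ 0.156  0.429 -0.89 ] x [-0.31  -0.834 -0.456] q [-0.97  0.58  0.36  1.63  0.38 -2.25] F [ 0.3 -0.9 -2.7] w 50.8
[326.3 128.2 321.4 548.9 103.9 289.    8.3] [-0.8 -4.8  0.5  1.1  1.3 -1.6  4.4 -7.4 -2.5 -1.2  1.8 -0.1 -4.5  5.8
  2.2 -2.1  2.4  1.5]
```

View pics/w7.png

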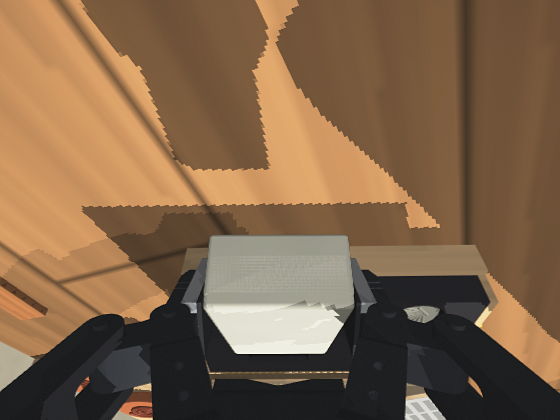

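View pics/s7.png

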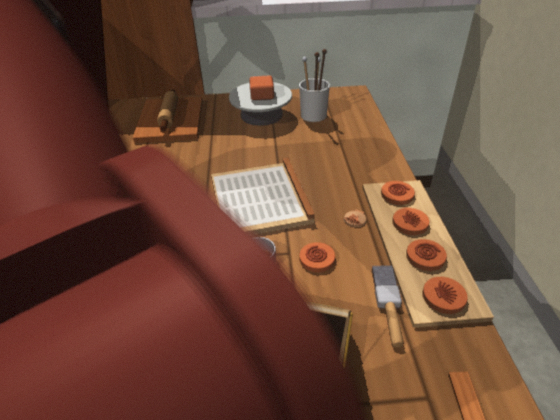

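```bash
cat > mt.py <<'E'
from h import *
def plane(q):
    c=np.median(q,0)
    for _ in range(5):
        u,s,v=np.linalg.svd(q-c,full_matrices=False); n=v[2]; d=(q-c)@n; q=q[abs(d)<max(1.0,2*np.median(abs(d)))]; c=q.mean(0)
    return c,n,abs((q-c)@n).mean()
def toolpts(im):
    I=np.eye(3); return pts(im,{"orientation":I,"eef_pos":np.zeros(3)})
E
python3 - <<'E'
from mt import *
im=get_image("wrist"); T=toolpts(im); np.save("Tw.npy",T)
for nm,(r0,r1,c0,c1) in {"front(end)":(245,288,225,335),"back":(312,340,240,315)}.items():
    q=T[r0:r1,c0:c1].reshape(-1,3); q=q[~np.isnan(q).any(1)]
    c,n,e=plane(q); print(nm,c.round(1),n.round(3),e.round(2),"angle in xz",np.degrees(np.arctan2(n[0],n[2])).round(1))
for r in (237,240,260,280,290,296,300,304,308,312,320,340,350): print(r,T[r,280].round(1), T[r,[210,345]][:,1].round(1))
E
```

```text
front(end) [ 18.4  -0.7 -12.4] [-0.748  0.009  0.663] 0.39 angle in xz -48.4
back [-11.3  -1.5  -5.8] [-0.668 -0.    -0.744] 0.11 angle in xz -138.1
237 [25.9 -0.4 -3.9] [-26.5  23.7]
240 [25.2 -0.4 -4.8] [-26.7  23.6]
260 [ 20.4  -0.4 -11.8] [-25.5  22.9]
280 [ 14.7  -0.5 -15.8] [-24.8  21.9]
290 [ 12.2  -0.5 -18.3] [-24.4  21.7]
296 [ 10.7  -0.5 -19.8] [-24.2  21.5]
300 [ 10.3  -0.5 -21.5] [-24.   21.4]
304 [  9.7  -0.5 -23. ] [-23.9  21.2]
308 [  7.7  -0.5 -22.2] [-24.   21.2]
312 [  3.9  -0.4 -18.9] [-24.5  21.9]
320 [ -3.5  -0.4 -12.9] [-26.2  24.1]
340 [-31.9  -0.2  12.5] [-59.4  56.4]
350 [-53.3  -0.1  31.9] [-62.1  59. ]
```

```bash
cat > path.py <<'E'
from h import *; import kin
def path(segs,g=.4,chk=True):
    """segs: list of (p,R,n)"""
    s=get_state(); p0=np.array(s["eef_pos"]); R0=Rm(s["orientation"]); q=np.array(s["qpos"])
    print("t",round(s["t"],2))
    for p1,R1,n in segs:
        p1=np.array(p1,float)
        rv=R.from_matrix(R0.T@R1).as_rotvec(); print("# seg",np.round(p1,1),"deg/row",round(np.degrees(np.linalg.norm(rv))/n,2),"mm/row",round(np.linalg.norm(p1-p0)/n,1))
        for i in range(n):
            Ra=R0@R.from_rotvec(rv*i/n).as_matrix()
            print([g]+np.round(Ra.T@((p1-p0)/n)/10,2).tolist()+np.round(rv/n,3).tolist())
            if chk:
                qn,c,m=kin.ik(p0+(p1-p0)*(i+1)/n,R0@R.from_rotvec(rv*(i+1)/n).as_matrix(),q)
                if c>1e-4 or m.min()<.1 or abs(qn-q).max()>.2: print("   !!",c,m.round(2),(qn-q).round(2))
                q=qn
        p0,R0=p1,R1
    print("q end",q.round(2))
E
python3 - <<'E'
from path import *
Rc=Rm(get_state()["orientation"])
mc=np.array([-17.9,-1,18.9])
Rs=tool(99.8,-48.1)
# check mould x direction in world
mx=np.array([-.744,0,.668]); print((Rs@mx).round(3))
tgt=np.array([540,197,63+60.])-Rs@mc
print("stand+60 TCP",tgt)
path([([542,-370,210],Rc,4),([545,-300,320],tool(75,10),5),([545,60,330],tool(92,-25),14),(tgt+[0,0,60],Rs,8)])
E
```

```text
[ 0. -0. -1.]
stand+60 TCP [538.65489084 198.91223871 148.94521198]
t 9.4
# seg [ 542. -370.  210.] deg/row 0.0 mm/row 25.1
[0.4, -1.3, 0.07, -2.14, 0.0, 0.0, 0.0]
[0.4, -1.3, 0.07, -2.14, 0.0, 0.0, 0.0]
[0.4, -1.3, 0.07, -2.14, 0.0, 0.0, 0.0]
[0.4, -1.3, 0.07, -2.14, 0.0, 0.0, 0.0]
# seg [ 545. -300.  320.] deg/row 3.58 mm/row 26.1
[0.4, -2.19, 0.44, -1.35, -0.006, 0.06, -0.018]
[0.4, -2.11, 0.4, -1.48, -0.006, 0.06, -0.018]
[0.4, -2.03, 0.38, -1.6, -0.006, 0.06, -0.018]
[0.4, -1.93, 0.35, -1.71, -0.006, 0.06, -0.018]
[0.4, -1.84, 0.33, -1.82, -0.006, 0.06, -0.018]
# seg [545.  60. 330.] deg/row 2.77 mm/row 25.7
[0.4, -2.46, 0.67, 0.36, 0.003, 0.043, -0.021]
[0.4, -2.49, 0.61, 0.25, 0.003, 0.043, -0.021]
[0.4, -2.51, 0.56, 0.14, 0.003, 0.043, -0.021]
[0.4, -2.52, 0.51, 0.03, 0.003, 0.043, -0.021]
[0.4, -2.53, 0.45, -0.08, 0.003, 0.043, -0.021]
[0.4, -2.53, 0.4, -0.19, 0.003, 0.043, -0.021]
[0.4, -2.53, 0.34, -0.3, 0.003, 0.043, -0.021]
[0.4, -2.52, 0.29, -0.41, 0.003, 0.043, -0.021]
[0.4, -2.51, 0.23, -0.52, 0.003, 0.043, -0.021]
[0.4, -2.49, 0.18, -0.63, 0.003, 0.043, -0.021]
[0.4, -2.46, 0.12, -0.74, 0.003, 0.043, -0.021]
[0.4, -2.43, 0.07, -0.84, 0.003, 0.043, -0.021]
[0.4, -2.39, 0.02, -0.95, 0.003, 0.043, -0.021]
[0.4, -2.35, -0.04, -1.05, 0.003, 0.043, -0.021]
# seg [538.7 198.9 208.9] deg/row 3.05 mm/row 23.0
[0.4, -2.21, 0.02, 0.64, 0.01, 0.05, -0.014]
[0.4, -2.24, -0.01, 0.52, 0.01, 0.05, -0.014]
[0.4, -2.27, -0.03, 0.41, 0.01, 0.05, -0.014]
[0.4, -2.28, -0.06, 0.3, 0.01, 0.05, -0.014]
[0.4, -2.3, -0.09, 0.18, 0.01, 0.05, -0.014]
[0.4, -2.3, -0.12, 0.07, 0.01, 0.05, -0.014]
[0.4, -2.3, -0.15, -0.05, 0.01, 0.05, -0.014]
[0.4, -2.29, -0.18, -0.16, 0.01, 0.05, -0.014]
q end [ 0.49  0.4   0.18  1.69 -0.79 -1.12]
```

Emit:
{"op": "apply_moves", "data": {
  "moves": [
    [0.4,-1.3,0.1,-2.1,0,0,0],
    [0.4,-1.3,0.1,-2.1,0,0,0],
    [0.4,-1.3,0.1,-2.1,0,0,0],
    [0.4,-1.3,0.1,-2.1,0,0,0],
    [0.4,-2.2,0.4,-1.4,-0.006,0.06,-0.018]
  ]
}}

```text
t: 9.9
eef_pos: [540.4, -351.7, 225.7]
orientation: [-1.604, 2.272, 0.357]
wrist_force: [1.0, -0.7, -2.7]
gripper_width: 51.2
```

Emit:
{"op": "apply_moves", "data": {
  "moves": [
    [0.4,-2.1,0.4,-1.5,-0.006,0.06,-0.018],
    [0.4,-2,0.4,-1.6,-0.006,0.06,-0.018],
    [0.4,-1.9,0.4,-1.7,-0.006,0.06,-0.018],
    [0.4,-1.8,0.3,-1.8,-0.006,0.06,-0.018],
    [0.4,-2.4,0.7,0,0.003,0.043,-0.021]
  ]
}}

```text
t: 10.4
eef_pos: [543.4, -267.4, 321.2]
orientation: [-1.876, 2.39, 0.132]
wrist_force: [1.3, 0.1, -1.8]
gripper_width: 51.2
```

```bash
python3 - <<'E'
from path import *
st()
mc=np.array([-17.9,-1,18.9]); Rs=tool(99.8,-48.1)
tgt=np.array([540,197,63+60.])-Rs@mc
path([([545,60,330],tool(92,-25),12),(tgt+[0,0,60],Rs,8)])
E
python3 fit.py
```

```text
t 10.4 p [ 543.4 -267.4  321.2] z [ 0.025  0.129 -0.991] x [-0.236 -0.963 -0.132] q [-0.73  0.22  0.35  1.77  0.11 -2.06] F [ 1.3  0.1 -1.8] w 51.2
t 10.4
# seg [545.  60. 330.] deg/row 3.01 mm/row 27.3
[0.4, -2.64, 0.63, 0.28, 0.004, 0.047, -0.023]
[0.4, -2.66, 0.57, 0.15, 0.004, 0.047, -0.023]
[0.4, -2.68, 0.51, 0.03, 0.004, 0.047, -0.023]
[0.4, -2.69, 0.45, -0.1, 0.004, 0.047, -0.023]
[0.4, -2.69, 0.39, -0.23, 0.004, 0.047, -0.023]
[0.4, -2.69, 0.33, -0.36, 0.004, 0.047, -0.023]
[0.4, -2.67, 0.26, -0.49, 0.004, 0.047, -0.023]
[0.4, -2.65, 0.2, -0.61, 0.004, 0.047, -0.023]
[0.4, -2.62, 0.14, -0.74, 0.004, 0.047, -0.023]
[0.4, -2.59, 0.08, -0.86, 0.004, 0.047, -0.023]
[0.4, -2.55, 0.01, -0.98, 0.004, 0.047, -0.023]
[0.4, -2.5, -0.05, -1.1, 0.004, 0.047, -0.023]
# seg [538.7 198.9 208.9] deg/row 3.05 mm/row 23.0
[0.4, -2.21, 0.02, 0.64, 0.01, 0.05, -0.014]
[0.4, -2.24, -0.01, 0.52, 0.01, 0.05, -0.014]
[0.4, -2.27, -0.03, 0.41, 0.01, 0.05, -0.014]
[0.4, -2.28, -0.06, 0.3, 0.01, 0.05, -0.014]
[0.4, -2.3, -0.09, 0.18, 0.01, 0.05, -0.014]
[0.4, -2.3, -0.12, 0.07, 0.01, 0.05, -0.014]
[0.4, -2.3, -0.15, -0.05, 0.01, 0.05, -0.014]
[0.4, -2.29, -0.18, -0.16, 0.01, 0.05, -0.014]
q end [ 0.49  0.4   0.18  1.69 -0.79 -1.12]
[322.5 128.4 336.1 549.7 115.4 288.6   1.9] [-1.  -0.6  0.3 -0.1  3.4 -2.1  4.8 -8.  -2.9 -1.6  2.5  0.4 -5.1  6.6
  2.5 -2.3  2.9  1.   5.6 -6.2  0.9]
```

Emit:
{"op": "apply_moves", "data": {
  "moves": [
    [0.4,-2.7,0.6,0.3,0.004,0.047,-0.023],
    [0.4,-2.7,0.6,0.1,0.004,0.047,-0.023],
    [0.4,-2.7,0.5,0,0.004,0.047,-0.023],
    [0.4,-2.7,0.4,-0.1,0.004,0.047,-0.023],
    [0.4,-2.7,0.4,-0.2,0.004,0.047,-0.023]
  ]
}}

```text
t: 10.9
eef_pos: [544.0, -120.2, 323.8]
orientation: [2.038, -2.295, 0.131]
wrist_force: [0.4, 0.4, -2.4]
gripper_width: 51.3
```

Emit:
{"op": "apply_moves", "data": {
  "moves": [
    [0.4,-2.7,0.3,-0.4,0.004,0.047,-0.023],
    [0.4,-2.7,0.3,-0.5,0.004,0.047,-0.023],
    [0.4,-2.6,0.2,-0.6,0.004,0.047,-0.023],
    [0.4,-2.6,0.1,-0.7,0.004,0.047,-0.023],
    [0.4,-2.6,0.1,-0.9,0.004,0.047,-0.023]
  ]
}}

```text
t: 11.4
eef_pos: [540.1, 26.9, 324.1]
orientation: [2.042, -2.029, 0.371]
wrist_force: [0.5, 0.5, -1.8]
gripper_width: 50.8
```

Emit:
{"op": "apply_moves", "data": {
  "moves": [
    [0.4,-2.6,0,-1,0.004,0.047,-0.023],
    [0.4,-2.5,0,-1.1,0.004,0.047,-0.023],
    [0.4,-2.2,0,0.6,0.01,0.05,-0.014]
  ]
}}

```text
t: 11.7
eef_pos: [536.3, 106.2, 309.9]
orientation: [2.025, -1.876, 0.516]
wrist_force: [0.8, -0.1, -3.0]
gripper_width: 51.2
```

```bash
python3 - <<'E'
from path import *
st()
mc=np.array([-17.9,-1,18.9]); Rs=tool(99.8,-48.1)
tgt=np.array([540,197,63+60.])-Rs@mc
path([(tgt+[0,0,60],Rs,8)])
E
python3 fit.py
```

```text
t 11.7 p [536.3 106.2 309.9] z [ 0.039 -0.475 -0.879] x [ 0.066 -0.877  0.476] q [ 0.21  0.07  0.11  1.68 -0.49 -1.42] F [ 0.8 -0.1 -3. ] w 51.2
t 11.7
# seg [538.7 198.9 208.9] deg/row 2.55 mm/row 17.1
[0.4, -1.62, -0.11, 0.56, 0.007, 0.043, -0.009]
[0.4, -1.64, -0.13, 0.49, 0.007, 0.043, -0.009]
[0.4, -1.66, -0.14, 0.42, 0.007, 0.043, -0.009]
[0.4, -1.67, -0.15, 0.35, 0.007, 0.043, -0.009]
[0.4, -1.68, -0.17, 0.28, 0.007, 0.043, -0.009]
[0.4, -1.69, -0.18, 0.21, 0.007, 0.043, -0.009]
[0.4, -1.7, -0.19, 0.14, 0.007, 0.043, -0.009]
[0.4, -1.7, -0.21, 0.07, 0.007, 0.043, -0.009]
q end [ 0.49  0.41  0.2   1.69 -0.79 -1.12]
[323.8 129.1 348.3 551.4 130.3 287.   -2.3] [-0.6  0.7  0.3  0.5  3.6 -2.3  4.8 -8.4 -3.2 -2.2  2.8  0.3 -5.7  6.8
  2.2 -2.   2.5  0.3  5.3 -5.3  1.2  1.8 -0.5  1.1]
```

Emit:
{"op": "apply_moves", "data": {
  "moves": [
    [0.4,-1.6,-0.1,0.6,0.007,0.043,-0.009],
    [0.4,-1.6,-0.1,0.5,0.007,0.043,-0.009],
    [0.4,-1.7,-0.1,0.4,0.007,0.043,-0.009],
    [0.4,-1.7,-0.2,0.4,0.007,0.043,-0.009],
    [0.4,-1.7,-0.2,0.3,0.007,0.043,-0.009]
  ]
}}

```text
t: 12.2
eef_pos: [533.1, 172.4, 239.3]
orientation: [1.95, -1.69, 0.731]
wrist_force: [-0.2, -0.6, -2.5]
gripper_width: 51.0
```

Emit:
{"op": "apply_moves", "data": {
  "moves": [
    [0.4,-1.7,-0.2,0.2,0.007,0.043,-0.009],
    [0.4,-1.7,-0.2,0.1,0.007,0.043,-0.009],
    [0.4,-1.4,-0.2,0.1,0.007,0.043,-0.009]
  ]
}}

```text
t: 12.5
eef_pos: [531.0, 208.8, 199.0]
orientation: [1.895, -1.576, 0.849]
wrist_force: [0.3, 0.4, -1.9]
gripper_width: 51.0
```

Run:
```python
from h import *
for n in["side","scene"]:
    P=np.load(f"P_{n}.npy"); m=np.load(f"m_{n}_board.npy"); m=cv2.dilate(m.astype(np.uint8),np.ones((5,5)))>0
    Z=P[...,2]
    q=P[m&(Z>26)&(Z<33)][:,:2]; q=q[(q[:,0]>610)]
    # rotate so that strip along v ; fit line
    l=cv2.fitLine(q.astype(np.float32),cv2.DIST_HUBER,0,.01,.01).ravel(); 
    l=l if l[1]>0 else np.r_[-l[:2],l[2:]]
    a=np.arctan2(-l[0],l[1]); bx=np.array([np.cos(a),np.sin(a)]); by=np.array([-bx[1],bx[0]])
    u=q@bx; v=q@by
    print(n,len(q),"yaw",a,"u pct",np.percentile(u,[2,10,50,90,98]).round(1),"v",np.percentile(v,[.5,99.5]).round(1))
    t=P[m&(Z>10)&(Z<20)][:,:2]; print("  top u",np.percentile(t@bx,[.5,1,99,99.5]).round(1),"v",np.percentile(t@by,[.5,1,99,99.5]).round(1), cv2.minAreaRect(t.astype(np.float32)))
```

```text
side 405 yaw 0.1568372 u pct [669.2 670.  676.1 682.5 683.8] v [ -3.4 225.9]
  top u [485.4 486.3 669.4 670.1] v [ -4.   -3.5 223.7 225.3] ((559.1276245117188, 202.3604736328125), (198.715087890625, 236.14292907714844), 9.144272804260254)
scene 606 yaw 0.16115625 u pct [667.8 669.5 676.6 682.4 683.2] v [ -5.4 224. ]
  top u [483.7 485.  683.  683.3] v [ -5.8  -5.3 221.2 222.9] ((557.7037963867188, 201.48992919921875), (202.81507873535156, 233.35569763183594), 9.149214744567871)
```

```bash
cat > bd.py <<'E'
import numpy as np
BY=0.159; bx=np.array([np.cos(BY),np.sin(BY),0]); by=np.array([-bx[1],bx[0],0]); bc=np.array([559,201.3,0])
def B(x,y,z): return bc+bx*x+by*y+np.array([0,0,z])
E
python3 - <<'E'
from path import *; from bd import *
st()
mc=np.array([-17.9,-1,18.9]); Rs=tool(99.1,-48.1)
t1=B(-15,10,63+15+10)-Rs@mc   # 10 mm above
path([(t1+[0,0,30],Rs,4),(t1,Rs,3)])
E
```

```text
t 12.5 p [531.  208.8 199. ] z [ 0.132 -0.737 -0.663] x [ 0.123 -0.652  0.748] q [ 0.5   0.41  0.18  1.68 -0.79 -1.11] F [ 0.3  0.4 -1.9] w 51.0
t 12.5
# seg [541.3 210.7 143.9] deg/row 0.34 mm/row 14.0
[0.4, -1.03, -0.27, 0.91, -0.004, -0.002, 0.005]
[0.4, -1.03, -0.27, 0.91, -0.004, -0.002, 0.005]
[0.4, -1.03, -0.26, 0.91, -0.004, -0.002, 0.005]
[0.4, -1.03, -0.26, 0.91, -0.004, -0.002, 0.005]
# seg [541.3 210.7 113.9] deg/row 0.0 mm/row 10.0
[0.4, -0.74, 0.0, 0.67, 0.0, 0.0, 0.0]
[0.4, -0.74, 0.0, 0.67, 0.0, 0.0, 0.0]
[0.4, -0.74, 0.0, 0.67, 0.0, 0.0, 0.0]
q end [ 0.5   0.54  0.18  1.56 -0.78 -1.09]
```

Emit:
{"op": "apply_moves", "data": {
  "moves": [
    [0.4,-1,-0.3,0.9,-0.004,-0.002,0.005],
    [0.4,-1,-0.3,0.9,-0.004,-0.002,0.005],
    [0.4,-1,-0.3,0.9,-0.004,-0.002,0.005],
    [0.4,-1,-0.2,0.9,-0.004,-0.002,0.005],
    [0.4,0,0,0,0,0,0]
  ]
}}

```text
t: 13.0
eef_pos: [539.6, 211.6, 136.6]
orientation: [1.879, -1.604, 0.826]
wrist_force: [-0.5, 0.1, -1.9]
gripper_width: 51.3
```

Run:
```python
from path import *; from bd import *; from mt import *
s=st()
im=get_image("wrist"); save(im,"w8.png"); T=toolpts(im)
for nm,(r0,r1,c0,c1) in {"front(end)":(245,288,225,335),"back":(312,340,240,315)}.items():
    q=T[r0:r1,c0:c1].reshape(-1,3); q=q[~np.isnan(q).any(1)]
    c,n,e=plane(q); print(nm,c.round(1),n.round(3),"world n",(Rm(s["orientation"])@n).round(3))
im=get_image("scene"); save(im,"c8.png")
s=get_state()
mc=np.array([-17.9,-1,18.9]); Rs=tool(99.1,-48.1)
path([(B(-15,10,65)-Rs@mc,Rs,6)])
print(Rs@mc)
```

```text
t 13.0 p [539.6 211.6 136.6] z [ 0.111 -0.732 -0.672] x [ 0.108 -0.663  0.74 ] q [ 0.49  0.49  0.17  1.6  -0.77 -1.09] F [-0.5  0.1 -1.9] w 51.3
front(end) [ 19.4  -0.3 -11.1] [-0.751  0.01   0.66 ] world n [-0.018  0.013 -1.   ]
back [-10.   -1.1  -5.2] [-0.668  0.001 -0.744] world n [-0.155  0.988  0.006]
t 13.1
# seg [541.3 210.7  90.9] deg/row 0.07 mm/row 8.0
[0.4, -0.58, -0.02, 0.55, 0.001, 0.001, 0.0]
[0.4, -0.58, -0.02, 0.55, 0.001, 0.001, 0.0]
[0.4, -0.58, -0.02, 0.55, 0.001, 0.001, 0.0]
[0.4, -0.58, -0.02, 0.55, 0.001, 0.001, 0.0]
[0.4, -0.58, -0.02, 0.55, 0.001, 0.001, 0.0]
[0.4, -0.58, -0.02, 0.55, 0.001, 0.001, 0.0]
q end [ 0.5   0.56  0.17  1.53 -0.78 -1.09]
[  1.32164695  -1.92852919 -25.94521198]
```

View pics/w8.png

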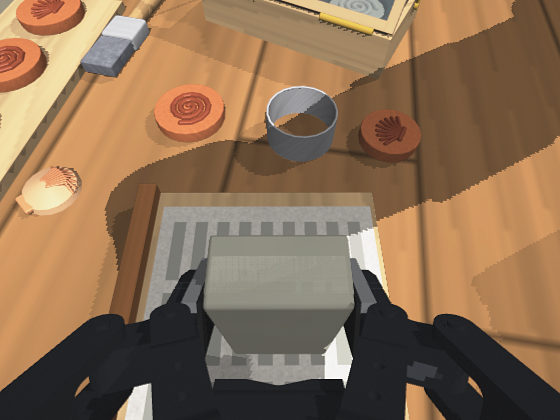

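View pics/c8.png

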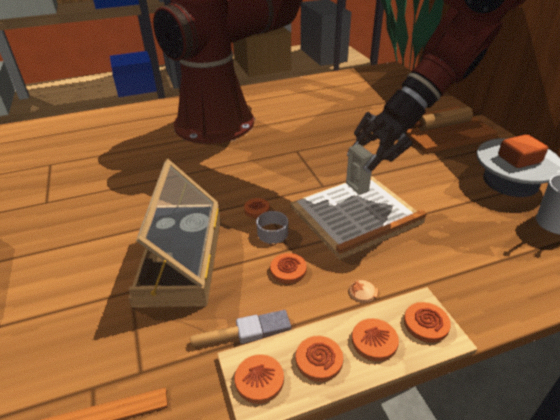

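Emit:
{"op": "apply_moves", "data": {
  "moves": [
    [0.4,-0.6,0,0.6,0,0,0],
    [0.4,-0.6,0,0.55,0,0,0],
    [0.4,-0.6,0,0.55,0,0,0],
    [0.4,-0.5,0,0.45,0,0,0],
    [0.4,-0.3,0,0.3,0,0,0]
  ]
}}

```text
t: 13.6
eef_pos: [541.4, 211.5, 103.2]
orientation: [1.88, -1.609, 0.832]
wrist_force: [-0.0, -0.2, -1.8]
gripper_width: 50.9
```

Run:
```python
from path import *; from bd import *
s=st(); print("base bottom z", s["eef_pos"][2]+(Rm(s["orientation"])@np.array([-17.9,-1,18.9]))[2]-48)
```

```text
t 13.6 p [541.4 211.5 103.2] z [ 0.115 -0.73  -0.673] x [ 0.104 -0.665  0.74 ] q [ 0.49  0.52  0.13  1.54 -0.77 -1.09] F [-0.  -0.2 -1.8] w 50.9
base bottom z 29.20182179852435
```

Emit:
{"op": "apply_moves", "data": {
  "moves": [
    [0.4,-0.3,0,0.25,0,0,0],
    [0.4,-0.2,0,0.2,0,0,0],
    [0.4,-0.15,0,0.15,0,0,0],
    [0.4,0,0,0,0,0,0]
  ]
}}

```text
t: 14.0
eef_pos: [541.0, 211.3, 92.7]
orientation: [1.88, -1.607, 0.831]
wrist_force: [-0.4, 1.2, -1.3]
gripper_width: 51.3
```

Run:
```python
from path import *; from bd import *
s=st(); print("base bottom z", s["eef_pos"][2]+(Rm(s["orientation"])@np.array([-17.9,-1,18.9]))[2]-48)
```

```text
t 14.0 p [541.  211.3  92.7] z [ 0.115 -0.731 -0.673] x [ 0.105 -0.665  0.74 ] q [ 0.49  0.53  0.13  1.52 -0.77 -1.09] F [-0.4  1.2 -1.3] w 51.3
base bottom z 18.702765094742105
```

Emit:
{"op": "apply_moves", "data": {
  "moves": [
    [0.4,-0.1,0,0.1,0,0,0],
    [0.4,-0.05,0,0.05,0,0,0],
    [0.4,0,0,0,0,0,0]
  ]
}}

```text
t: 14.3
eef_pos: [541.3, 211.4, 91.0]
orientation: [1.88, -1.608, 0.832]
wrist_force: [0.0, -1.0, -1.8]
gripper_width: 51.1
```

Emit:
{"op": "apply_moves", "data": {
  "moves": [
    [0.4,-0.07,0,0.07,0,0,0],
    [0.4,0,0,0,0,0,0]
  ]
}}

```text
t: 14.5
eef_pos: [541.5, 211.4, 90.2]
orientation: [1.88, -1.609, 0.832]
wrist_force: [-0.0, -0.6, -2.3]
gripper_width: 51.3
```

Emit:
{"op": "apply_moves", "data": {
  "moves": [
    [0.4,-0.1,0,0.1,0,0,0],
    [0.4,0,0,0,0,0,0]
  ]
}}

```text
t: 14.7
eef_pos: [541.7, 211.5, 90.4]
orientation: [1.881, -1.608, 0.834]
wrist_force: [-0.0, -0.0, -2.2]
gripper_width: 51.0
```

Emit:
{"op": "apply_moves", "data": {
  "moves": [
    [0.4,-0.1,0,0.1,0,0,0],
    [0.4,0,0,0,0,0,0]
  ]
}}

```text
t: 14.9
eef_pos: [542.0, 211.6, 90.2]
orientation: [1.881, -1.607, 0.835]
wrist_force: [0.4, 0.4, -1.9]
gripper_width: 51.3
```

Emit:
{"op": "apply_moves", "data": {
  "moves": [
    [0.4,-0.15,0,0.13,0,0,0],
    [0.4,-0.07,0,0.07,0,0,0]
  ]
}}

```text
t: 15.1
eef_pos: [542.1, 211.6, 90.0]
orientation: [1.881, -1.604, 0.838]
wrist_force: [-4.6, 2.6, 5.9]
gripper_width: 51.2
```

Run:
```python
from path import *; from bd import *
s=st(); print(s["moment"],s["tau"].round(2),"base bottom z", s["eef_pos"][2]+(Rm(s["orientation"])@np.array([-17.9,-1,18.9]))[2]-48)
```

```text
t 15.1 p [542.1 211.6  90. ] z [ 0.12  -0.732 -0.67 ] x [ 0.105 -0.662  0.742] q [ 0.49  0.53  0.12  1.51 -0.78 -1.09] F [-4.6  2.6  5.9] w 51.2
[ 0.18619765  0.76706669 -0.6397667 ] [ -1.84 -67.76  44.08   1.56  -2.55   0.13] base bottom z 16.064513988105517
```

Emit:
{"op": "apply_moves", "data": {
  "moves": [
    [0.62,0,0,0,0,0,0],
    [0.7,0,0,0,0,0,0],
    [0.85,0,0,0,0,0,0],
    [0.9,0,0,0,0,0,0]
  ]
}}

```text
t: 15.5
eef_pos: [542.5, 211.5, 89.7]
orientation: [1.881, -1.605, 0.839]
wrist_force: [0.5, -0.4, -0.1]
gripper_width: 76.6
```

Run:
```python
from path import *; from bd import *
s=st(); im=get_image("wrist"); save(im,"w9.png")
```

```text
t 15.5 p [542.5 211.5  89.7] z [ 0.12  -0.732 -0.67 ] x [ 0.104 -0.662  0.742] q [ 0.49  0.53  0.12  1.51 -0.78 -1.09] F [ 0.5 -0.4 -0.1] w 76.6
```

View pics/w9.png

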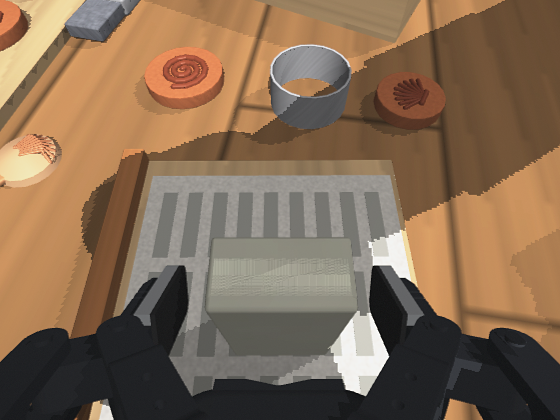

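```bash
cat > g2.py <<'E'
from path import *; from bd import *
R15=Rm([1.881,-1.605,.838]); c0=np.array([542.1,211.6,90.0])+R15@np.array([-17.9,0,18.9]); c0[2]=63
h=np.array([np.cos(np.radians(99.1)),np.sin(np.radians(99.1)),0])
xg,zg,L2=-5.,-9.,47
Rg=tool(99.1,L2); G=c0+xg*(-K)+zg*h; TG=G+2*Rg[:,2]
E
python3 - <<'E'
from g2 import *
print(c0,G)
s=get_state(); p=np.array(s["eef_pos"]); Rc=Rm(s["orientation"])
path([(p-120*Rc[:,2],Rc,6),([545,225,275],tool(99.1,0),8),(TG-112*Rg[:,2],Rg,8)],g=.9)
E
```

```text
[542.49166809 209.61874629  63.        ] [543.91509069 200.73202203  68.        ]
t 15.55
# seg [528.1 299.4 170.1] deg/row 0.0 mm/row 20.0
[0.9, 0.0, -0.0, -2.0, 0.0, 0.0, 0.0]
[0.9, 0.0, -0.0, -2.0, 0.0, 0.0, 0.0]
[0.9, 0.0, -0.0, -2.0, 0.0, 0.0, 0.0]
[0.9, 0.0, -0.0, -2.0, 0.0, 0.0, 0.0]
[0.9, 0.0, -0.0, -2.0, 0.0, 0.0, 0.0]
[0.9, 0.0, -0.0, -2.0, 0.0, 0.0, 0.0]
# seg [545. 225. 275.] deg/row 5.99 mm/row 16.2
[0.9, 1.61, -0.07, -0.17, -0.0, -0.105, -0.0]
[0.9, 1.58, -0.07, -0.34, -0.0, -0.105, -0.0]
[0.9, 1.54, -0.07, -0.5, -0.0, -0.105, -0.0]
[0.9, 1.48, -0.06, -0.66, -0.0, -0.105, -0.0]
[0.9, 1.4, -0.06, -0.81, -0.0, -0.105, -0.0]
[0.9, 1.31, -0.06, -0.95, -0.0, -0.105, -0.0]
[0.9, 1.2, -0.06, -1.09, -0.0, -0.105, -0.0]
[0.9, 1.08, -0.06, -1.2, -0.0, -0.105, -0.0]
# seg [556.6 121.3 143. ] deg/row 5.88 mm/row 21.0
[0.9, 1.3, 0.06, 1.65, -0.0, -0.103, 0.0]
[0.9, 1.47, 0.06, 1.51, -0.0, -0.103, 0.0]
[0.9, 1.61, 0.06, 1.35, -0.0, -0.103, 0.0]
[0.9, 1.74, 0.06, 1.18, -0.0, -0.103, 0.0]
[0.9, 1.85, 0.06, 0.99, -0.0, -0.103, 0.0]
[0.9, 1.94, 0.06, 0.8, -0.0, -0.103, 0.0]
[0.9, 2.02, 0.06, 0.6, -0.0, -0.103, 0.0]
[0.9, 2.07, 0.06, 0.39, -0.0, -0.103, 0.0]
q end [-0.36  0.38  0.02  1.7   0.69 -2.27]
```

Emit:
{"op": "apply_moves", "data": {
  "moves": [
    [0.9,0,0,-0.6,0,0,0],
    [0.9,0,0,-1.2,0,0,0],
    [0.9,0,0,-2,0,0,0],
    [0.9,0,0,-2,0,0,0],
    [0.9,0,0,-2,0,0,0]
  ]
}}

```text
t: 16.05
eef_pos: [531.7, 270.2, 144.0]
orientation: [1.877, -1.605, 0.837]
wrist_force: [0.6, 0.2, 0.1]
gripper_width: 76.7
```

Emit:
{"op": "apply_moves", "data": {
  "moves": [
    [0.9,0,0,-2,0,0,0],
    [0.9,0,0,-2,0,0,0],
    [0.9,1.6,0,-0.2,0,-0.105,0],
    [0.9,1.6,0,-0.4,0,-0.105,0],
    [0.9,1.5,0,-0.5,0,-0.105,0]
  ]
}}

```text
t: 16.55
eef_pos: [528.1, 281.1, 204.4]
orientation: [2.099, -1.769, 0.545]
wrist_force: [0.2, -0.8, 0.1]
gripper_width: 76.7
```

Emit:
{"op": "apply_moves", "data": {
  "moves": [
    [0.9,1.5,0,-0.7,0,-0.105,0],
    [0.9,1.4,0,-0.8,0,-0.105,0],
    [0.9,1.3,0,-1,0,-0.105,0],
    [0.9,1.2,0,-1.1,0,-0.105,0],
    [0.9,1,0,-1.2,0,-0.105,0]
  ]
}}

```text
t: 17.05
eef_pos: [536.1, 237.7, 280.4]
orientation: [-2.392, 2.012, 0.037]
wrist_force: [0.4, -0.0, 0.3]
gripper_width: 77.1
```

```bash
python3 - <<'E'
from g2 import *
s=st(); 
im=get_image("wrist"); save(im,"w10.png"); P=pts(im,s); np.save("P10.npy",P)
path([(TG-112*Rg[:,2],Rg,8)],g=.9)
E
python3 fit.py
```

```text
t 17.05 p [536.1 237.7 280.4] z [-0.008  0.028 -1.   ] x [ 0.171 -0.985 -0.029] q [ 0.18  0.07  0.12  1.62  0.03 -1.56] F [ 0.4 -0.   0.3] w 77.1
t 17.1
# seg [556.6 121.3 143. ] deg/row 5.63 mm/row 22.7
[0.9, 1.5, 0.01, 1.7, 0.001, -0.098, 0.001]
[0.9, 1.66, 0.01, 1.55, 0.001, -0.098, 0.001]
[0.9, 1.81, 0.0, 1.38, 0.001, -0.098, 0.001]
[0.9, 1.93, 0.0, 1.19, 0.001, -0.098, 0.001]
[0.9, 2.04, 0.0, 1.0, 0.001, -0.098, 0.001]
[0.9, 2.13, -0.0, 0.79, 0.001, -0.098, 0.001]
[0.9, 2.2, -0.0, 0.58, 0.001, -0.098, 0.001]
[0.9, 2.24, -0.01, 0.36, 0.001, -0.098, 0.001]
q end [-0.36  0.38  0.02  1.7   0.69 -2.27]
[323.2 129.1 349.6 551.7 131.2 287.   -3.2] [-0.6  1.1  0.2  0.4  3.9 -2.5  4.9 -8.5 -3.3 -2.2  2.9  0.3 -5.7  6.9
  2.1 -2.   2.5  0.2  5.1 -5.1  1.2  1.3 -0.5  1.   1.4 -0.2  0.8]
```

View pics/w10.png

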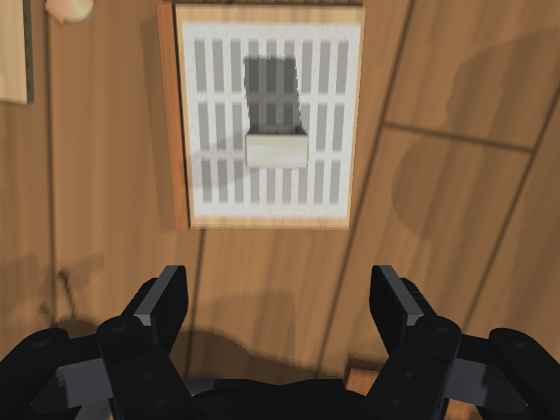

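Run:
```python
from g2 import *
P=np.load("P10.npy"); Z=P[...,2]
m=(Z>100)&(Z<122); m[:100]=0; m[200:]=0; m[:,:230]=0; m[:,320:]=0
q=P[m]; print(len(q),np.median(q[:,2]),cv2.minAreaRect(q[:,:2].astype(np.float32)))
s=(Z>24)&(Z<35); s[235:]=0; s[:,:150]=0; s[:,200:]=0
q=P[s][:,:2]; print("strip",len(q),cv2.minAreaRect(q.astype(np.float32)))
u=q@bx[:2]; v=q@by[:2]; print(np.percentile(u,[2,50,98]),np.percentile(v,[1,99]))
b=(Z>11)&(Z<20); b[235:]=0; b[:,:170]=0; b[:,370:]=0
q=P[b][:,:2]; print("top",cv2.minAreaRect(q.astype(np.float32)),np.median(P[b][:,2]))
print(c0,bc)
```

```text
2163 111.57423284677046 ((542.3172607421875, 208.67205810546875), (51.8887939453125, 28.189022064208984), 9.078141212463379)
strip 3595 ((649.3359375, 215.4862060546875), (15.701736450195312, 229.32537841796875), 9.308650016784668)
[667.83306342 674.67392511 682.51720655] [ -3.05785496 221.01598324]
top ((551.2371215820312, 199.2912139892578), (185.91452026367188, 230.23040771484375), 9.328474998474121) 15.99354217099119
[542.49166809 209.61874629  63.        ] [559.  201.3   0. ]
```

The mould stands upright: its top measures 51.9 x 28.2 mm at (542,209), z=112, which matches the plan. On to the second grasp.

Emit:
{"op": "apply_moves", "data": {
  "moves": [
    [0.9,1.5,0,1.7,0,-0.098,0],
    [0.9,1.7,0,1.5,0,-0.098,0],
    [0.9,1.8,0,1.4,0,-0.098,0],
    [0.9,1.9,0,1.2,0,-0.098,0],
    [0.9,2,0,1,0,-0.098,0]
  ]
}}

```text
t: 17.6
eef_pos: [553.0, 167.5, 205.7]
orientation: [-2.092, 1.751, 0.56]
wrist_force: [0.3, -0.4, -0.6]
gripper_width: 77.3
```

Emit:
{"op": "apply_moves", "data": {
  "moves": [
    [0.9,2.1,0,0.8,0,-0.098,0],
    [0.9,2.2,0,0.5,0,-0.098,0],
    [0.9,1.6,0,0.2,0,-0.095,0],
    [0.9,0,0,0,0,0,0]
  ]
}}

```text
t: 18.0
eef_pos: [560.8, 126.6, 156.3]
orientation: [-1.884, 1.583, 0.834]
wrist_force: [-0.2, 0.3, -0.7]
gripper_width: 76.7
```

```bash
sed -i 's/^h=np/c0[:2]=[542.4,209.1]\nh=np/' g2.py
python3 - <<'E'
from g2 import *
s=st(); 
im=get_image("wrist"); save(im,"w11.png")
path([(TG-30*Rg[:,2],Rg,5),(TG,Rg,3)],g=.9)
E
```

```text
t 18.0 p [560.8 126.6 156.3] z [-0.117  0.738 -0.665] x [ 0.12  -0.654 -0.747] q [-0.36  0.36  0.02  1.73  0.71 -2.29] F [-0.2  0.3 -0.7] w 76.7
t 18.05
# seg [547.1 180.   87.1] deg/row 0.3 mm/row 18.0
[0.9, 0.34, 0.13, 1.76, -0.0, 0.004, 0.003]
[0.9, 0.33, 0.12, 1.76, -0.0, 0.004, 0.003]
[0.9, 0.32, 0.12, 1.76, -0.0, 0.004, 0.003]
[0.9, 0.32, 0.12, 1.76, -0.0, 0.004, 0.003]
[0.9, 0.31, 0.12, 1.76, -0.0, 0.004, 0.003]
# seg [543.6 201.7  66.6] deg/row 0.0 mm/row 10.0
[0.9, 0.0, 0.0, 1.0, 0.0, 0.0, 0.0]
[0.9, 0.0, 0.0, 1.0, 0.0, 0.0, 0.0]
[0.9, 0.0, 0.0, 1.0, 0.0, 0.0, 0.0]
q end [-0.24  0.38 -0.12  1.46  0.74 -2.12]
```

View pics/w11.png

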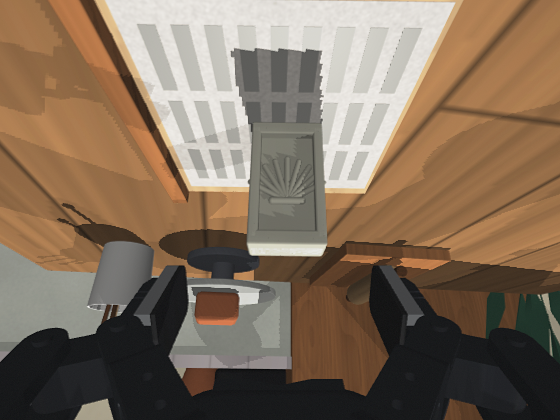

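Emit:
{"op": "apply_moves", "data": {
  "moves": [
    [0.9,0.4,0.1,1.7,0,0.004,0.003],
    [0.9,0.3,0.1,1.7,0,0.004,0.003],
    [0.9,0.3,0.1,1.7,0,0.004,0.003],
    [0.9,0.3,0.1,1.5,0,0.004,0.003],
    [0.9,0,0,0,0,0,0]
  ]
}}

```text
t: 18.55
eef_pos: [554.5, 171.7, 112.3]
orientation: [-1.908, 1.604, 0.803]
wrist_force: [-0.5, 0.1, -0.4]
gripper_width: 76.8
```

Run:
```python
from g2 import *
s=st(); 
im=get_image("wrist"); save(im,"w12.png")
path([(TG,Rg,4)],g=.9)
```

```text
t 18.55 p [554.5 171.7 112.3] z [-0.111  0.714 -0.691] x [ 0.124 -0.68  -0.723] q [-0.28  0.32 -0.09  1.57  0.72 -2.18] F [-0.5  0.1 -0.4] w 76.8
t 18.6
# seg [543.6 201.7  66.6] deg/row 0.3 mm/row 14.2
[0.9, 0.29, 0.18, 1.38, -0.001, -0.003, 0.004]
[0.9, 0.3, 0.17, 1.38, -0.001, -0.003, 0.004]
[0.9, 0.3, 0.17, 1.38, -0.001, -0.003, 0.004]
[0.9, 0.31, 0.17, 1.38, -0.001, -0.003, 0.004]
q end [-0.24  0.38 -0.12  1.46  0.74 -2.12]
```

View pics/w12.png

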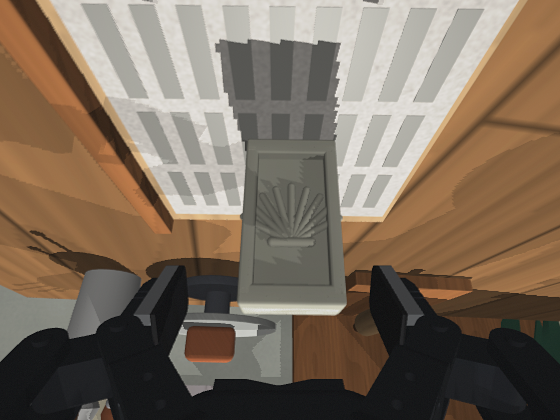

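Emit:
{"op": "apply_moves", "data": {
  "moves": [
    [0.9,0.4,0.35,0.8,-0.001,0,0.004],
    [0.9,0.4,0.25,1.2,-0.001,0,0.004],
    [0.9,0.3,0.1,1.2,-0.001,0,0.004],
    [0.9,0.3,0,1,-0.001,0,0.004],
    [0.9,0,0,0,0,0,0]
  ]
}}

```text
t: 19.1
eef_pos: [546.3, 191.9, 74.5]
orientation: [-1.903, 1.62, 0.805]
wrist_force: [-0.8, -0.2, -0.4]
gripper_width: 77.0
```

Run:
```python
from g2 import *
s=st(); 
im=get_image("wrist"); save(im,"w13.png")
path([(TG,Rg,2)],g=.9)
```

```text
t 19.1 p [546.3 191.9  74.5] z [-0.111  0.711 -0.694] x [ 0.112 -0.685 -0.72 ] q [-0.25  0.32 -0.16  1.47  0.72 -2.12] F [-0.8 -0.2 -0.4] w 77.0
t 19.15
# seg [543.6 201.7  66.6] deg/row 0.5 mm/row 6.7
[0.9, -0.05, 0.07, 0.67, -0.002, -0.008, 0.001]
[0.9, -0.05, 0.07, 0.67, -0.002, -0.008, 0.001]
q end [-0.24  0.38 -0.12  1.46  0.74 -2.12]
```

View pics/w13.png

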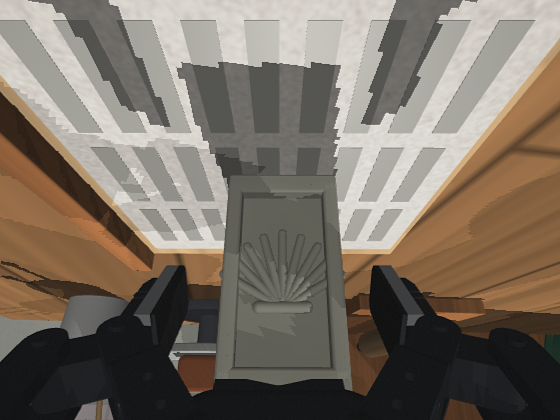

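Emit:
{"op": "apply_moves", "data": {
  "moves": [
    [0.9,0,0.1,0.7,-0.002,-0.008,0],
    [0.9,0,0.05,0.65,-0.002,-0.008,0],
    [0.9,0,0,0,0,0,0]
  ]
}}

```text
t: 19.45
eef_pos: [543.8, 201.4, 65.3]
orientation: [-1.893, 1.609, 0.822]
wrist_force: [-0.1, 0.3, -0.1]
gripper_width: 76.9
```

Run:
```python
from g2 import *
s=st(); print("tcp in mould: ",np.array(s["eef_pos"])-TG)
im=get_image("wrist"); save(im,"w14.png")
```

```text
t 19.45 p [543.8 201.4  65.3] z [-0.116  0.722 -0.682] x [ 0.11  -0.673 -0.732] q [-0.24  0.34 -0.17  1.46  0.74 -2.12] F [-0.1  0.3 -0.1] w 76.9
tcp in mould:  [ 0.23761096 -0.25042096 -1.35228275]
```

View pics/w14.png

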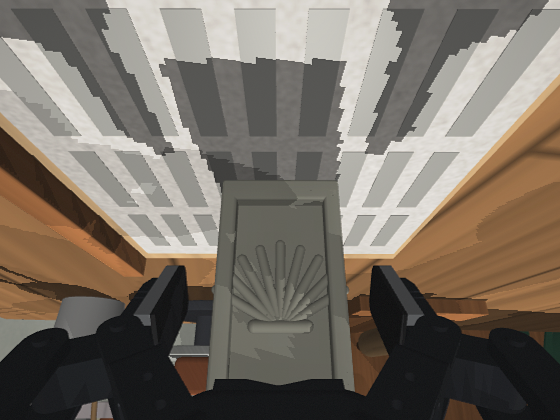

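Emit:
{"op": "apply_moves", "data": {
  "moves": [
    [0.75,0,0.03,0,0,0,0],
    [0.65,0,0,0,0,0,0],
    [0.5,0,0,0,0,0,0],
    [0.4,0,0,0,0,0,0],
    [0.4,0,0,0,0,0,0]
  ],
  "squeeze": 70
}}

```text
t: 20.0
eef_pos: [544.5, 200.4, 66.2]
orientation: [-1.894, 1.61, 0.819]
wrist_force: [0.1, 0.2, -0.0]
gripper_width: 50.2
```

Run:
```python
from g2 import *; from mt import *
s=st(); im=get_image("wrist"); save(im,"w15.png"); T=toolpts(im)
m=(slice(355,375),slice(240,320))
for nm,(r0,r1,c0_,c1) in {"rim bottom":(345,372,238,320),"recess":(205,235,245,315)}.items():
    q=T[r0:r1,c0_:c1].reshape(-1,3); q=q[~np.isnan(q).any(1)]
    if len(q)>20:
        c,n,e=plane(q); print(nm,c.round(1),n.round(3),e.round(2),"world n",(Rm(s["orientation"])@n).round(3))
```

```text
t 20.0 p [544.5 200.4  66.2] z [-0.114  0.722 -0.683] x [ 0.111 -0.674 -0.731] q [-0.24  0.33 -0.17  1.46  0.74 -2.12] F [ 0.1  0.2 -0. ] w 50.2
rim bottom [-18.9  -0.4 -15.1] [-0.678  0.003  0.735] 0.42 world n [-0.162  0.987 -0.007]
recess [23.1  0.  23.8] [-0.689  0.002  0.725] 0.39 world n [-0.161  0.987  0.008]
```

View pics/w15.png

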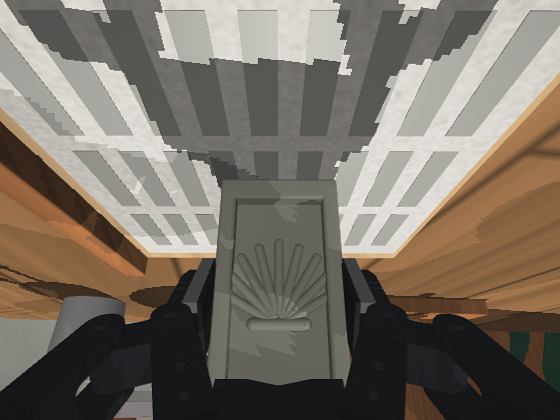

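Run:
```python
from g2 import *; from mt import *
s=st(); im=get_image("wrist"); T=toolpts(im)
mz=np.array([-.682,0,.731]); mx=np.array([.731,0,.682])
for r in (190,196,200,210,240,280,320,360):
    print(r,[(u,round(float(T[r,u]@mz),1),round(float(T[r,u]@mx),1),round(float(T[r,u,1]),1)) for u in (215,222,226,230,238,280,325,332,338,342)])
```

```text
t 20.05 p [544.5 200.5  66.2] z [-0.114  0.722 -0.683] x [ 0.111 -0.673 -0.731] q [-0.24  0.33 -0.17  1.46  0.74 -2.12] F [-0.6  0.3 -1.5] w 50.5
190 [(215, 6.2, 50.6, -31.1), (222, -4.7, 44.7, -25.7), (226, -5.8, 44.1, -23.7), (230, -5.5, 44.3, -22.0), (238, -6.5, 43.7, -18.3), (280, -5.4, 44.3, 0.2), (325, -5.6, 44.2, 20.2), (332, -5.5, 44.3, 23.3), (338, 4.7, 49.8, 28.0), (342, 5.9, 50.5, 30.1)]
196 [(215, 12.5, 50.6, -32.1), (222, -5.3, 41.4, -25.4), (226, -5.9, 41.0, -23.5), (230, -5.8, 41.1, -21.8), (238, -4.8, 41.6, -18.4), (280, -4.4, 41.8, 0.2), (325, -6.1, 41.0, 20.0), (332, -4.7, 41.7, 23.3), (338, 11.0, 49.9, 28.9), (342, 11.7, 50.3, 31.1)]
200 [(215, 16.5, 50.4, -32.7), (222, -5.0, 39.5, -25.3), (226, -4.6, 39.7, -23.6), (230, -5.9, 39.1, -21.7), (238, -3.4, 40.4, -18.5), (280, -2.7, 40.7, 0.2), (325, -4.6, 39.7, 20.1), (332, -5.3, 39.4, 23.1), (338, 17.3, 50.9, 30.0), (342, 15.1, 49.8, 31.6)]
210 [(215, 28.3, 50.4, -34.6), (222, -4.7, 34.8, -25.0), (226, -4.9, 34.7, -23.3), (230, -5.6, 34.4, -21.4), (238, 2.3, 38.1, -19.0), (280, 1.0, 37.5, 0.2), (325, -4.5, 34.9, 19.8)
[... 414 characters left out ...]
 (230, -4.2, 4.2, -19.8), (238, -2.1, 4.7, -16.9), (280, -2.3, 4.7, 0.1), (325, -1.6, 4.8, 18.4), (332, -4.9, 4.0, 20.7), (338, -6.0, 3.7, 22.9), (342, -6.0, 3.7, 24.5)]
320 [(215, -5.0, -11.3, -24.5), (222, -6.0, -11.4, -21.7), (226, -5.7, -11.4, -20.2), (230, 0.0, -10.6, -19.5), (238, 0.3, -10.5, -16.4), (280, -0.6, -10.7, 0.1), (325, 1.8, -10.3, 17.9), (332, -5.3, -11.3, 19.7), (338, -5.3, -11.3, 21.9), (342, -5.2, -11.3, 23.5)]
360 [(215, -4.8, -25.1, -23.4), (222, -5.9, -25.2, -20.7), (226, -3.9, -25.1, -19.6), (230, 1.8, -24.9, -18.8), (238, 1.1, -24.9, -15.7), (280, 2.1, -24.9, 0.1), (325, 3.0, -24.8, 17.2), (332, -5.1, -25.2, 18.8), (338, -4.8, -25.2, 21.0), (342, -5.4, -25.2, 22.3)]
```

```bash
cat > g3.py <<'E'
from path import *; from bd import *
mz=np.array([-.682,0,.731]); mx=np.array([.731,0,.682]); mc2=8.7*mz+2.8*mx
Rf=tool(99.15,-43.0)
E
python3 - <<'E'
from g3 import *
print((Rf@mz).round(3),(Rf@mx).round(3), by)
s=get_state(); p=np.array(s["eef_pos"]); Rc=Rm(s["orientation"])
t=B(29,0,29+45)-Rf@mc2
path([(p+[0,0,60],Rc,3),(p+[5,0,100],tool(99.1,2),7),(t,Rf,8)])
E
```

```text
[-0.  0. -1.] [ 0.159 -0.987 -0.   ] [-0.1583309   0.98738611  0.        ]
t 20.1
# seg [544.5 200.5 126.2] deg/row 0.0 mm/row 20.0
[0.4, -1.46, -0.01, -1.37, 0.0, 0.0, 0.0]
[0.4, -1.46, -0.01, -1.37, 0.0, 0.0, 0.0]
[0.4, -1.46, -0.01, -1.37, 0.0, 0.0, 0.0]
# seg [549.5 200.5 166.2] deg/row 6.42 mm/row 5.8
[0.4, -0.41, -0.07, -0.4, -0.0, 0.112, 0.0]
[0.4, -0.36, -0.07, -0.44, -0.0, 0.112, 0.0]
[0.4, -0.31, -0.07, -0.48, -0.0, 0.112, 0.0]
[0.4, -0.26, -0.07, -0.51, -0.0, 0.112, 0.0]
[0.4, -0.2, -0.07, -0.54, -0.0, 0.112, 0.0]
[0.4, -0.14, -0.07, -0.56, -0.0, 0.112, 0.0]
[0.4, -0.07, -0.07, -0.57, -0.0, 0.112, 0.0]
# seg [587.2 208.7  82.7] deg/row 5.63 mm/row 11.5
[0.4, 0.01, -0.48, 1.04, 0.0, 0.098, -0.0]
[0.4, -0.09, -0.48, 1.04, 0.0, 0.098, -0.0]
[0.4, -0.19, -0.48, 1.03, 0.0, 0.098, -0.0]
[0.4, -0.29, -0.48, 1.0, 0.0, 0.098, -0.0]
[0.4, -0.39, -0.48, 0.97, 0.0, 0.098, -0.0]
[0.4, -0.48, -0.48, 0.93, 0.0, 0.098, -0.0]
[0.4, -0.57, -0.48, 0.87, 0.0, 0.098, -0.0]
[0.4, -0.65, -0.48, 0.81, 0.0, 0.098, -0.0]
q end [ 0.44  0.59  0.22  1.46 -0.72 -1.2 ]
```

Emit:
{"op": "apply_moves", "data": {
  "moves": [
    [0.4,-0.7,0,-0.7,0,0,0],
    [0.4,-1.5,0,-1.4,0,0,0],
    [0.4,-1.5,0,-1.4,0,0,0],
    [0.4,-0.6,0,-0.6,0,0,0],
    [0.4,-0.4,-0.1,-0.4,0,0.08,0]
  ]
}}

```text
t: 20.6
eef_pos: [543.7, 198.9, 132.1]
orientation: [-1.947, 1.662, 0.758]
wrist_force: [0.4, -0.5, -2.6]
gripper_width: 50.6
```

Run:
```python
from g3 import *
st(); im=get_image("wrist"); save(im,"w16.png")
im=get_image("scene"); save(im,"c16.png")
```

```text
t 20.6 p [543.7 198.9 132.1] z [-0.109  0.666 -0.738] x [ 0.115 -0.729 -0.674] q [-0.21  0.22 -0.14  1.54  0.68 -2.06] F [ 0.4 -0.5 -2.6] w 50.6
```

View pics/w16.png

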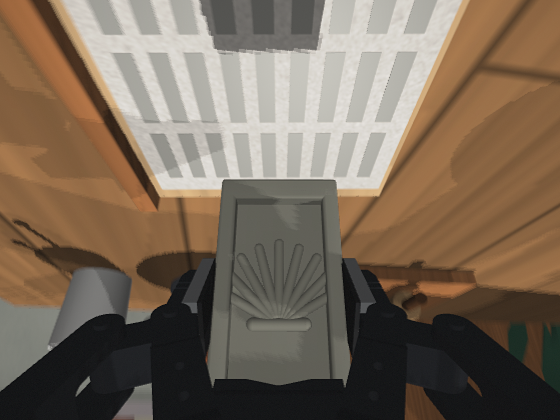

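Held firmly with no slip. Rotating.

Emit:
{"op": "apply_moves", "data": {
  "moves": [
    [0.4,-0.3,-0.1,-0.5,0,0.11,0],
    [0.4,-0.3,-0.1,-0.5,0,0.11,0],
    [0.4,-0.2,-0.1,-0.5,0,0.11,0],
    [0.4,-0.1,-0.1,-0.5,0,0.11,0],
    [0.4,-0.1,-0.2,-0.3,0,0.11,0]
  ]
}}

```text
t: 21.2
eef_pos: [549.4, 195.7, 156.2]
orientation: [-2.299, 1.959, 0.212]
wrist_force: [0.2, 0.3, -2.2]
gripper_width: 50.8
```

Emit:
{"op": "apply_moves", "data": {
  "moves": [
    [0.4,0,-0.3,0,0,0.11,0],
    [0.4,0,-0.4,0,0,0.11,0],
    [0.4,0,-0.4,0,0,0.11,0],
    [0.4,0,-0.4,0,0,0.11,0],
    [0.4,0,-0.4,0,0,0.11,0]
  ]
}}

```text
t: 21.7
eef_pos: [566.2, 199.4, 154.0]
orientation: [2.183, -1.844, 0.412]
wrist_force: [-0.1, -0.3, -2.6]
gripper_width: 50.5
```

Run:
```python
from g3 import *
st()
t=B(29,0,29+40)-Rf@mc2
path([(t,Rf,8)])
```

```text
t 21.7 p [566.2 199.4 154. ] z [ 0.051 -0.37  -0.928] x [ 0.157 -0.914  0.373] q [ 0.3   0.23  0.03  1.43 -0.38 -1.43] F [-0.1 -0.3 -2.6] w 50.5
t 21.7
# seg [587.2 208.7  77.7] deg/row 2.64 mm/row 10.0
[0.4, -0.42, -0.29, 0.86, 0.001, 0.046, 0.001]
[0.4, -0.46, -0.29, 0.84, 0.001, 0.046, 0.001]
[0.4, -0.5, -0.29, 0.81, 0.001, 0.046, 0.001]
[0.4, -0.54, -0.28, 0.79, 0.001, 0.046, 0.001]
[0.4, -0.57, -0.28, 0.76, 0.001, 0.046, 0.001]
[0.4, -0.61, -0.28, 0.74, 0.001, 0.046, 0.001]
[0.4, -0.64, -0.28, 0.71, 0.001, 0.046, 0.001]
[0.4, -0.67, -0.28, 0.68, 0.001, 0.046, 0.001]
q end [ 0.44  0.59  0.22  1.45 -0.72 -1.2 ]
```

Emit:
{"op": "apply_moves", "data": {
  "moves": [
    [0.4,-0.4,-0.3,0.9,0.001,0.046,0.001],
    [0.4,-0.5,-0.3,0.8,0.001,0.046,0.001],
    [0.4,-0.5,-0.3,0.8,0.001,0.046,0.001],
    [0.4,-0.5,-0.3,0.8,0.001,0.046,0.001],
    [0.4,-0.6,-0.3,0.7,0.001,0.046,0.001]
  ]
}}

```text
t: 22.2
eef_pos: [575.4, 207.6, 97.4]
orientation: [2.041, -1.704, 0.624]
wrist_force: [-0.0, 0.2, -1.4]
gripper_width: 50.6
```

Emit:
{"op": "apply_moves", "data": {
  "moves": [
    [0.4,-0.6,-0.3,0.7,0.001,0.046,0.001],
    [0.4,-0.6,-0.3,0.7,0.001,0.046,0.001],
    [0.4,0,0,0,0,0,0]
  ]
}}

```text
t: 22.5
eef_pos: [576.2, 209.3, 69.9]
orientation: [1.981, -1.639, 0.692]
wrist_force: [-0.2, -0.2, -2.4]
gripper_width: 50.4
```

Run:
```python
from g3 import *; from mt import *
s=st()
M=Rm(s["orientation"]); c=np.array(s["eef_pos"])+M@mc2; print("centre board",(c-bc)@bx,(c-bc)@by,c[2],"mz",(M@mz).round(3),"mx",(M@mx).round(3))
im=get_image("wrist"); save(im,"w17.png"); T=toolpts(im)
im=get_image("scene"); save(im,"c17.png")
path([(B(29,0,29+12)-Rf@mc2,Rf,5)])
```

```text
t 22.5 p [576.2 209.3  69.9] z [ 0.081 -0.645 -0.76 ] x [ 0.157 -0.744  0.649] q [ 0.43  0.54  0.16  1.44 -0.67 -1.24] F [-0.2 -0.2 -2.4] w 50.4
centre board 17.90380530044787 2.7808277454265764 61.081361944170744 mz [-0.048  0.036 -0.998] mx [ 0.17  -0.984 -0.044]
t 22.6
# seg [587.2 208.7  49.7] deg/row 0.68 mm/row 5.0
[0.4, -0.26, -0.21, 0.37, 0.004, 0.009, 0.007]
[0.4, -0.26, -0.2, 0.37, 0.004, 0.009, 0.007]
[0.4, -0.27, -0.2, 0.37, 0.004, 0.009, 0.007]
[0.4, -0.27, -0.2, 0.37, 0.004, 0.009, 0.007]
[0.4, -0.28, -0.19, 0.37, 0.004, 0.009, 0.007]
q end [ 0.44  0.62  0.21  1.41 -0.72 -1.2 ]
```

View pics/w17.png

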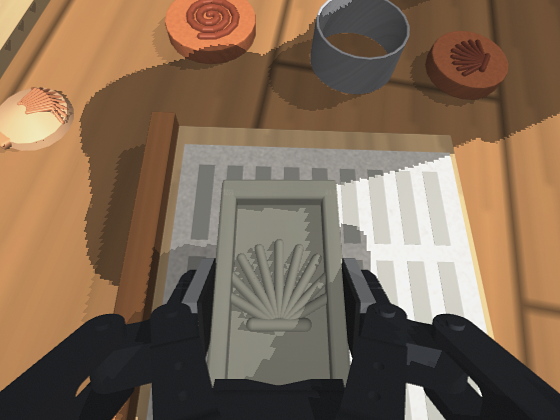

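View pics/c17.png

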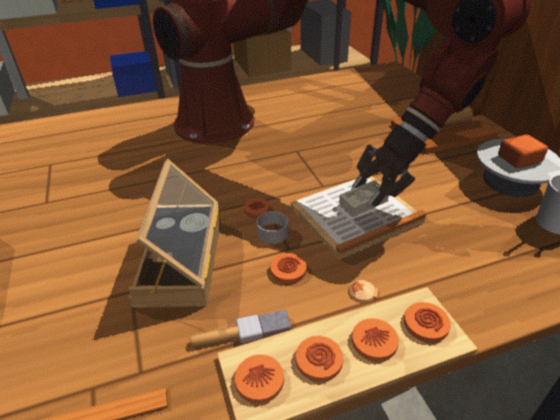

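Emit:
{"op": "apply_moves", "data": {
  "moves": [
    [0.4,-0.26,-0.2,0.37,0.004,0.009,0.007],
    [0.4,-0.26,-0.2,0.37,0.004,0.009,0.007],
    [0.4,-0.26,-0.1,0.35,0.004,0.009,0.007],
    [0.4,-0.1,-0.1,0.15,0.004,0.009,0.007],
    [0.4,0,0,0,0.004,0.009,0.007]
  ]
}}

```text
t: 23.1
eef_pos: [585.1, 208.0, 59.0]
orientation: [1.939, -1.662, 0.769]
wrist_force: [-0.8, -0.4, -2.9]
gripper_width: 50.8
```

```bash
cat > chk3.py <<'E'
from g3 import *
s=st()
M=Rm(s["orientation"]); c=np.array(s["eef_pos"])+M@mc2; cx,cy=(c-bc)@bx,(c-bc)@by; print("centre board",cx,cy,c[2],"mz",(M@mz).round(3),"mx",(M@mx).round(3))
path([(B(cx,cy,29+4)-Rf@mc2,Rf,4)])
E
python3 chk3.py
```

```text
t 23.1 p [585.1 208.   59. ] z [ 0.112 -0.672 -0.732] x [ 0.109 -0.724  0.681] q [ 0.44  0.57  0.16  1.4  -0.72 -1.2 ] F [-0.8 -0.4 -2.9] w 50.8
centre board 26.902981706720233 -0.34241367864081645 50.2804999960343 mz [ 0.007  0.003 -1.   ] mx [ 0.156 -0.987 -0.002]
t 23.1
# seg [585.2 208.   41.7] deg/row 0.12 mm/row 4.3
[0.4, -0.29, 0.0, 0.32, -0.001, 0.0, -0.002]
[0.4, -0.29, 0.0, 0.32, -0.001, 0.0, -0.002]
[0.4, -0.29, 0.0, 0.32, -0.001, 0.0, -0.002]
[0.4, -0.29, -0.0, 0.32, -0.001, 0.0, -0.002]
q end [ 0.44  0.63  0.2   1.39 -0.72 -1.2 ]
```

Level to within 0.4°. Lowering.

Emit:
{"op": "apply_moves", "data": {
  "moves": [
    [0.4,-0.3,0,0.3,-0.001,0,-0.002],
    [0.4,-0.3,0,0.3,-0.001,0,-0.002],
    [0.4,-0.3,0,0.3,-0.001,0,-0.002],
    [0.4,-0.25,0,0.25,-0.001,0,-0.002],
    [0.4,0,0,0,0,0,0]
  ]
}}

```text
t: 23.6
eef_pos: [584.8, 208.9, 41.2]
orientation: [1.942, -1.652, 0.762]
wrist_force: [-0.6, -0.7, -1.5]
gripper_width: 50.7
```

```bash
python3 chk3.py
```

```text
t 23.6 p [584.8 208.9  41.2] z [ 0.108 -0.673 -0.732] x [ 0.118 -0.723  0.681] q [ 0.44  0.59  0.16  1.39 -0.71 -1.2 ] F [-0.6 -0.7 -1.5] w 50.7
centre board 26.67443896612812 0.60142079431165 32.491853653592926 mz [-0.002  0.001 -1.   ] mx [ 0.16  -0.987 -0.001]
t 23.6
# seg [584.8 208.9  41.7] deg/row 0.03 mm/row 0.1
[0.4, 0.01, 0.0, -0.01, 0.0, 0.0, 0.0]
[0.4, 0.01, 0.0, -0.01, 0.0, 0.0, 0.0]
[0.4, 0.01, 0.0, -0.01, 0.0, 0.0, 0.0]
[0.4, 0.01, 0.0, -0.01, 0.0, 0.0, 0.0]
q end [ 0.44  0.63  0.2   1.4  -0.72 -1.2 ]
```

Emit:
{"op": "apply_moves", "data": {
  "moves": [
    [0.4,-0.15,0,0.15,0,0,0],
    [0.4,0,0,0,0,0,0]
  ]
}}

```text
t: 23.8
eef_pos: [585.1, 209.0, 39.2]
orientation: [1.942, -1.652, 0.762]
wrist_force: [-0.2, 0.4, -2.3]
gripper_width: 50.7
```

Emit:
{"op": "apply_moves", "data": {
  "moves": [
    [0.4,-0.12,0,0.12,0,0,0],
    [0.4,-0.03,0,0.03,0,0,0]
  ]
}}

```text
t: 24.0
eef_pos: [585.4, 209.2, 39.0]
orientation: [1.942, -1.652, 0.765]
wrist_force: [-0.4, 0.7, -1.8]
gripper_width: 51.0
```

Emit:
{"op": "apply_moves", "data": {
  "moves": [
    [0.4,-0.12,0,0.12,0,0,0],
    [0.4,-0.03,0,0.03,0,0,0]
  ]
}}

```text
t: 24.2
eef_pos: [585.6, 209.3, 39.0]
orientation: [1.942, -1.651, 0.767]
wrist_force: [0.1, 0.2, -1.1]
gripper_width: 50.8
```

Emit:
{"op": "apply_moves", "data": {
  "moves": [
    [0.4,-0.18,0,0.18,0,0,0],
    [0.4,-0.05,0,0.05,0,0,0]
  ]
}}

```text
t: 24.4
eef_pos: [585.9, 209.5, 39.1]
orientation: [1.942, -1.648, 0.77]
wrist_force: [-0.9, 0.5, 0.1]
gripper_width: 50.8
```

```bash
python3 chk3.py | head -2
```

```text
t 24.4 p [585.9 209.5  39.1] z [ 0.112 -0.676 -0.729] x [ 0.118 -0.719  0.685] q [ 0.44  0.6   0.16  1.38 -0.72 -1.2 ] F [-0.9  0.5  0.1] w 50.8
centre board 27.8878434714133 0.9719051258051526 30.380839974124964 mz [ 0.002 -0.004 -1.   ] mx [ 0.163 -0.986  0.004]
```

Emit:
{"op": "apply_moves", "data": {
  "moves": [
    [0.6,0,0,0,0,0,0],
    [0.65,0,0,0,0,0,0],
    [0.74,0,0,0,0,0,0],
    [0.76,0,0,0,0,0,0]
  ]
}}

```text
t: 24.8
eef_pos: [586.3, 209.4, 38.6]
orientation: [1.942, -1.65, 0.771]
wrist_force: [-0.0, -0.3, -0.1]
gripper_width: 65.2
```

Run:
```python
from g3 import *
s=st(); im=get_image("wrist"); save(im,"w18.png")
```

```text
t 24.8 p [586.3 209.4  38.6] z [ 0.113 -0.675 -0.729] x [ 0.117 -0.72   0.685] q [ 0.44  0.6   0.16  1.38 -0.72 -1.2 ] F [-0.  -0.3 -0.1] w 65.2
```

View pics/w18.png

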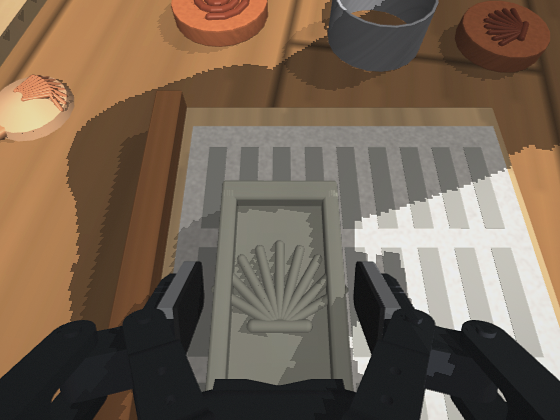

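Run:
```python
from g3 import *
s=get_state(); p=np.array(s["eef_pos"]); Rc=Rm(s["orientation"])
path([(p-90*Rc[:,2],Rc,6),(B(-20,20,240),tool(99.1,0),7),(B(-40,0,240),tool(9.1,0),12)],g=.76)
```

```text
t 24.85
# seg [576.1 270.2 104.1] deg/row 0.0 mm/row 15.0
[0.76, -0.0, 0.0, -1.5, 0.0, 0.0, 0.0]
[0.76, -0.0, 0.0, -1.5, 0.0, 0.0, 0.0]
[0.76, -0.0, 0.0, -1.5, 0.0, 0.0, 0.0]
[0.76, -0.0, 0.0, -1.5, 0.0, 0.0, 0.0]
[0.76, -0.0, 0.0, -1.5, 0.0, 0.0, 0.0]
[0.76, -0.0, 0.0, -1.5, 0.0, 0.0, 0.0]
# seg [536.1 217.9 240. ] deg/row 6.17 mm/row 21.6
[0.76, 1.8, 0.68, -0.97, -0.0, -0.108, 0.0]
[0.76, 1.68, 0.68, -1.16, -0.0, -0.108, 0.0]
[0.76, 1.55, 0.68, -1.34, -0.0, -0.108, 0.0]
[0.76, 1.4, 0.68, -1.49, -0.0, -0.108, 0.0]
[0.76, 1.23, 0.68, -1.64, -0.0, -0.108, 0.0]
[0.76, 1.05, 0.68, -1.76, -0.0, -0.108, 0.0]
[0.76, 0.85, 0.68, -1.86, -0.0, -0.108, 0.0]
# seg [519.5 195.  240. ] deg/row 7.5 mm/row 2.4
[0.76, 0.17, 0.17, 0.0, 0.0, 0.0, 0.131]
[0.76, 0.19, 0.14, 0.0, 0.0, 0.0, 0.131]
[0.76, 0.2, 0.12, 0.0, 0.0, 0.0, 0.131]
[0.76, 0.22, 0.09, 0.0, 0.0, 0.0, 0.131]
[0.76, 0.23, 0.06, 0.0, 0.0, 0.0, 0.131]
[0.76, 0.23, 0.03, 0.0, 0.0, 0.0, 0.131]
[0.76, 0.24, -0.0, 0.0, 0.0, 0.0, 0.131]
[0.76, 0.23, -0.03, 0.0, 0.0, 0.0, 0.131]
[0.76, 0.23, -0.06, 0.0, 0.0, 0.0, 0.131]
[0.76, 0.22, -0.09, 0.0, 0.0, 0.0, 0.131]
[0.76, 0.2, -0.12, 0.0, 0.0, 0.0, 0.131]
[0.76, 0.19, -0.14, 0.0, 0.0, 0.0, 0.131]
q end [ 0.12 -0.02 -0.05  1.54  0.   -0.03]
```

Emit:
{"op": "apply_moves", "data": {
  "moves": [
    [0.76,0,0,-0.5,0,0,0],
    [0.76,0,0,-1.2,0,0,0],
    [0.76,0,0,-1.7,0,0,0],
    [0.76,0,0,-2,0,0,0],
    [0.76,0,0,-2,0,0,0]
  ]
}}

```text
t: 25.35
eef_pos: [576.4, 260.6, 94.3]
orientation: [1.939, -1.649, 0.768]
wrist_force: [0.3, 0.6, -0.6]
gripper_width: 65.0
```

Emit:
{"op": "apply_moves", "data": {
  "moves": [
    [0.76,0,0,-2,0,0,0],
    [0.76,1.8,0.7,-1,0,-0.108,0],
    [0.76,1.7,0.7,-1.2,0,-0.108,0],
    [0.76,1.5,0.7,-1.4,0,-0.108,0],
    [0.76,1.4,0.7,-1.5,0,-0.108,0]
  ]
}}

```text
t: 25.85
eef_pos: [546.9, 252.8, 182.9]
orientation: [2.228, -1.872, 0.338]
wrist_force: [0.8, 0.1, -0.0]
gripper_width: 64.6
```

Emit:
{"op": "apply_moves", "data": {
  "moves": [
    [0.76,1.2,0.7,-1.6,0,-0.108,0],
    [0.76,1,0.7,-1.8,0,-0.108,0],
    [0.76,0.8,0.7,-1.8,0,-0.108,0],
    [0.6,0.2,0.2,0,0,0,0.131],
    [0.6,0.2,0.1,0,0,0,0.131]
  ]
}}

```text
t: 26.35
eef_pos: [527.7, 226.4, 254.9]
orientation: [-2.1, 2.315, 0.037]
wrist_force: [0.2, 0.1, 0.4]
gripper_width: 51.0
```

Emit:
{"op": "apply_moves", "data": {
  "moves": [
    [0.6,0.2,0.1,0,0,0,0.131],
    [0.6,0.2,0.1,0,0,0,0.131],
    [0.6,0.2,0,0,0,0,0.131],
    [0.6,0.2,0,0,0,0,0.131],
    [0.6,0.2,0,0,0,0,0.131]
  ]
}}

```text
t: 26.85
eef_pos: [521.3, 218.8, 261.5]
orientation: [-1.205, 2.889, 0.041]
wrist_force: [-0.9, 0.0, -0.3]
gripper_width: 51.2
```

Emit:
{"op": "apply_moves", "data": {
  "moves": [
    [0.6,0.2,0,0,0,0,0.131],
    [0.6,0.2,0,0,0,0,0.131],
    [0.6,0.2,-0.1,0,0,0,0.131],
    [0.6,0.2,-0.1,0,0,0,0.131],
    [0.6,0,0,0,0,0,0.1]
  ]
}}

```text
t: 27.35
eef_pos: [514.1, 214.8, 266.9]
orientation: [-0.218, 3.13, 0.045]
wrist_force: [0.9, 0.2, -0.1]
gripper_width: 51.4
```

```bash
cat > see.py <<'E'
import sys
from g3 import *
from mt import plane
s=st(); im=get_image("wrist"); save(im,sys.argv[1]); P=pts(im,s); Z=P[...,2]
d=outline_of("mould",im)
u=(P[...,:2]-bc[:2])@bx[:2]; v=(P[...,:2]-bc[:2])@by[:2]
m=(Z>38)&(Z<48)&(u>-60)&(u<75)&(abs(v)<110)
if d: print("net",d[0]["confidence"],d[0]["uv"]); m&=cv2.dilate(d[0]["region"].astype(np.uint8),np.ones((7,7)))>0
q=P[m]; 
uv=np.stack([u[m],v[m]],1).astype(np.float32); print("mould top",len(q),np.median(q[:,2]),"board-frame rect",cv2.minAreaRect(uv))
print(" plane n",plane(q)[1].round(4))
st_=(Z>26)&(Z<33)&(u>78)&(u<106)&(abs(v)<125)
w=np.stack([u[st_],v[st_]],1).astype(np.float32)
if len(w)>50: print("strip",len(w),cv2.minAreaRect(w),"u pct",np.percentile(w[:,0],[2,50,98]))
E
python3 see.py w19.png; python3 fit.py
```

```text
t 27.35 p [514.1 214.8 266.9] z [ 0.002  0.029 -1.   ] x [-0.99  -0.138 -0.006] q [ 0.15 -0.04 -0.01  1.59  0.03  0.01] F [ 0.9  0.2 -0.1] w 51.4
net 0.83 [252.8, 236.8]
mould top 2689 42.95892756225646 board-frame rect ((28.057655334472656, -0.40816497802734375), (95.50376892089844, 53.361976623535156), 89.80561828613281)
 plane n [6.0e-04 1.6e-03 1.0e+00]
strip 1691 ((91.84204864501953, -11.820785522460938), (16.63300323486328, 206.58990478515625), 0.16582341492176056) u pct [84.01246643 90.58314514 98.88292236]
[322.7 129.2 346.8 551.7 128.2 286.9  -2.7] [-0.5  0.9  0.   0.3  4.  -2.5  4.9 -8.4 -3.1 -2.1  2.8  0.2 -5.6  6.9
  2.  -2.1  2.7  0.2  5.2 -5.1  1.1  1.8 -0.4  0.9  1.7 -0.1  0.7 -0.8
 -0.5  0.6]
```

View pics/w19.png

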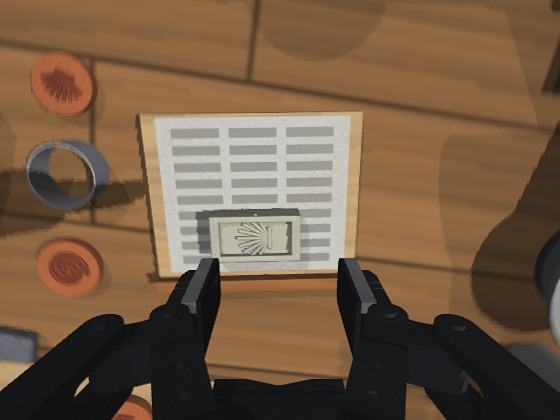

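Run:
```python
from g3 import *
Rp=tool(9.1,0)
path([(B(-32,-0.4,70),Rp,7),(B(-32,-.4,40),Rp,3)],g=.6)
```

```text
t 27.45
# seg [527.5 195.8  70. ] deg/row 0.27 mm/row 28.3
[0.6, -0.13, -0.38, 2.8, 0.004, 0.001, -0.002]
[0.6, -0.13, -0.36, 2.81, 0.004, 0.001, -0.002]
[0.6, -0.13, -0.35, 2.81, 0.004, 0.001, -0.002]
[0.6, -0.14, -0.34, 2.81, 0.004, 0.001, -0.002]
[0.6, -0.14, -0.33, 2.81, 0.004, 0.001, -0.002]
[0.6, -0.14, -0.32, 2.81, 0.004, 0.001, -0.002]
[0.6, -0.14, -0.31, 2.81, 0.004, 0.001, -0.002]
# seg [527.5 195.8  40. ] deg/row 0.0 mm/row 10.0
[0.6, 0.0, 0.0, 1.0, 0.0, 0.0, 0.0]
[0.6, 0.0, 0.0, 1.0, 0.0, 0.0, 0.0]
[0.6, 0.0, 0.0, 1.0, 0.0, 0.0, 0.0]
q end [ 0.12  0.12 -0.28  1.18 -0.   -0.03]
```

Emit:
{"op": "apply_moves", "data": {
  "moves": [
    [0.6,-0.1,-0.4,2.8,0.004,0.001,-0.002],
    [0.6,-0.1,-0.4,2.8,0.004,0.001,-0.002],
    [0.6,-0.1,-0.3,2.8,0.004,0.001,-0.002],
    [0.6,-0.1,-0.3,2.8,0.004,0.001,-0.002],
    [0.6,-0.1,-0.3,2.8,0.004,0.001,-0.002]
  ]
}}

```text
t: 27.95
eef_pos: [525.4, 203.7, 130.5]
orientation: [-0.271, 3.119, 0.013]
wrist_force: [-0.3, 1.0, -0.7]
gripper_width: 51.2
```

Emit:
{"op": "apply_moves", "data": {
  "moves": [
    [0.6,-0.1,-0.3,2.4,0.004,0.001,-0.002],
    [0.6,-0.1,-0.3,1.5,0.004,0.001,-0.002],
    [0.6,0,0,0,0,0,0]
  ]
}}

```text
t: 28.25
eef_pos: [526.5, 198.5, 87.1]
orientation: [-0.292, 3.124, -0.001]
wrist_force: [-0.2, -1.1, -0.4]
gripper_width: 51.4
```

```bash
cat > b.py <<'E'
from g3 import *
s=st(); c=np.array(s["eef_pos"])-bc; print("board",c@bx,c@by,c[2], "F board x",s["wrist_force"]@bx)
Rp=tool(9.1,0)
E
python3 - <<'E'
from b import *
path([(B(-32,-.4,40),Rp,4)],g=.6)
E
```

```text
t 28.25 p [526.5 198.5  87.1] z [ 0.004 -0.    -1.   ] x [-0.983 -0.186 -0.004] q [ 0.13  0.02 -0.28  1.26 -0.   -0.06] F [-0.2 -1.1 -0.4] w 51.4
board -32.49270171801688 2.3856801387377615 87.12796296193467 F board x -0.3784823810960984
t 28.25
# seg [527.5 195.8  40. ] deg/row 0.4 mm/row 11.8
[0.6, -0.01, -0.07, 1.18, -0.0, 0.001, 0.007]
[0.6, -0.01, -0.07, 1.18, -0.0, 0.001, 0.007]
[0.6, -0.01, -0.07, 1.18, -0.0, 0.001, 0.007]
[0.6, -0.01, -0.07, 1.18, -0.0, 0.001, 0.007]
q end [ 0.12  0.12 -0.28  1.18 -0.   -0.03]
```

Emit:
{"op": "apply_moves", "data": {
  "moves": [
    [0.6,0,-0.1,1.2,0,0.001,0.007],
    [0.6,0,-0.1,1.2,0,0.001,0.007],
    [0.6,0,-0.05,1.1,0,0.001,0.007],
    [0.6,0,0,0.9,0,0,0.007],
    [0.6,0,0,0,0,0,0]
  ]
}}

```text
t: 28.75
eef_pos: [529.2, 196.5, 43.1]
orientation: [-0.248, 3.126, -0.001]
wrist_force: [-0.3, 0.3, 0.0]
gripper_width: 51.4
```

```bash
python3 - <<'E'
from b import *
path([(B(-15,-.4,39),Rp,3)],g=.6)
E
python3 see.py w20.png
```

```text
t 28.75 p [529.2 196.5  43.1] z [ 0.005 -0.    -1.   ] x [-0.987 -0.158 -0.005] q [ 0.12  0.06 -0.33  1.18 -0.   -0.03] F [-0.3  0.3  0. ] w 51.4
board -30.15799249979088 -0.019771226046369855 43.104767709676615 F board x -0.2172433476908427
t 28.75
# seg [544.3 198.5  39. ] deg/row 0.1 mm/row 5.2
[0.6, -0.5, -0.01, 0.14, -0.0, 0.002, -0.0]
[0.6, -0.5, -0.01, 0.14, -0.0, 0.002, -0.0]
[0.6, -0.51, -0.01, 0.14, -0.0, 0.002, -0.0]
q end [ 0.12  0.17 -0.23  1.18  0.   -0.03]
t 28.75 p [529.2 196.5  43.1] z [ 0.005 -0.    -1.   ] x [-0.987 -0.158 -0.005] q [ 0.12  0.06 -0.33  1.18 -0.   -0.03] F [-0.3  0.3  0. ] w 51.4
net 0.57 [278.3, 351.1]
mould top 3568 42.75008091434654 board-frame rect ((-0.03645133972167969, -1.1194229125976562), (39.874366760253906, 63.86622619628906), 0.01825622469186783)
 plane n [0.275  0.0461 0.9603]
```

View pics/w20.png

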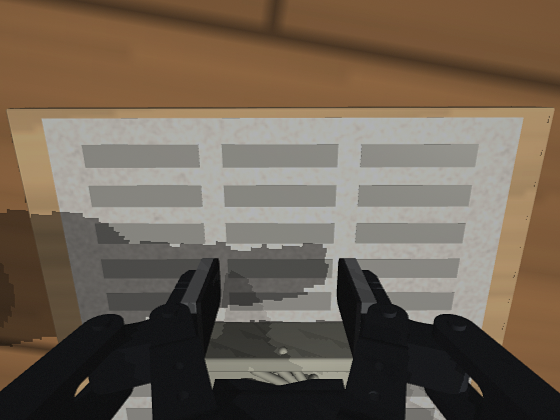

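Emit:
{"op": "apply_moves", "data": {
  "moves": [
    [0.6,-0.5,0,0.4,0,0.002,0],
    [0.6,-0.5,0,0.3,0,0.002,0],
    [0.6,-0.5,0,0.1,0,0,0],
    [0.6,-0.3,0,0,0,0,0],
    [0.6,-0.3,0,0,0,0,0]
  ]
}}

```text
t: 29.35
eef_pos: [553.4, 200.4, 37.5]
orientation: [-0.25, 3.127, -0.001]
wrist_force: [-2.5, -0.2, 3.0]
gripper_width: 50.7
```

```bash
python3 b.py
```

```text
t 29.35 p [553.4 200.4  37.5] z [ 0.005 -0.    -1.   ] x [-0.987 -0.159 -0.004] q [ 0.13  0.14 -0.25  1.18 -0.   -0.03] F [-2.5 -0.2  3. ] w 50.7
board -5.713599449961408 0.010286638878003575 37.5222789230656 F board x -2.5405346582198827
```

Emit:
{"op": "apply_moves", "data": {
  "moves": [
    [0.6,-0.4,0,0,0,0,0],
    [0.6,-0.4,0,0,0,0,0],
    [0.6,-0.4,0,0,0,0,0],
    [0.6,-0.4,0,0,0,0,0],
    [0.6,-0.3,0,0,0,0,0]
  ]
}}

```text
t: 29.85
eef_pos: [573.3, 203.7, 37.5]
orientation: [-0.25, 3.128, -0.001]
wrist_force: [-2.3, -0.5, 1.2]
gripper_width: 51.4
```

```bash
python3 b.py
```

```text
t 29.85 p [573.3 203.7  37.5] z [ 0.003 -0.001 -1.   ] x [-0.987 -0.159 -0.003] q [ 0.13  0.2  -0.19  1.18 -0.   -0.03] F [-2.3 -0.5  1.2] w 51.4
board 14.499635344499621 0.09806607404087339 37.54854609016584 F board x -2.39992933001144
```

Emit:
{"op": "apply_moves", "data": {
  "moves": [
    [0.6,-0.25,0,0,0,0,0],
    [0.6,-0.15,0,0,0,0,0],
    [0.6,-0.1,0,0,0,0,0]
  ]
}}

```text
t: 30.15
eef_pos: [578.9, 204.6, 37.6]
orientation: [-0.25, 3.128, -0.001]
wrist_force: [-2.3, 0.2, 0.8]
gripper_width: 51.3
```

Emit:
{"op": "apply_moves", "data": {
  "moves": [
    [0.6,-0.15,0,0,0,0,0],
    [0.6,-0.1,0,0,0,0,0]
  ]
}}

```text
t: 30.35
eef_pos: [579.7, 204.7, 37.5]
orientation: [0.251, -3.131, 0.002]
wrist_force: [-9.2, -2.9, 6.8]
gripper_width: 51.1
```

Emit:
{"op": "apply_moves", "data": {
  "moves": [
    [0.6,-0.15,0,0,0,0,0],
    [0.6,-0.15,0,0,0,0,0]
  ]
}}

```text
t: 30.55
eef_pos: [579.7, 204.7, 37.5]
orientation: [0.251, -3.125, 0.004]
wrist_force: [-10.4, -1.8, 8.8]
gripper_width: 51.4
```

```bash
python3 b.py
```

```text
t 30.55 p [579.7 204.7  37.5] z [-0.006 -0.003 -1.   ] x [-0.987 -0.16   0.007] q [ 0.13  0.23 -0.15  1.2  -0.   -0.03] F [-10.4  -1.8   8.8] w 51.4
board 21.020692816618272 0.11031822933261243 37.481163890625716 F board x -10.589012693328975
```

Emit:
{"op": "apply_moves", "data": {
  "moves": [
    [0.6,0.3,0,0,0,0,0],
    [0.6,0.8,0,0,0,0,0],
    [0.6,1.5,0,-0.5,0,0,0],
    [0.6,1.5,0,-2,0,0,0],
    [0.6,1,0,-3,0,0,0]
  ]
}}

```text
t: 31.05
eef_pos: [525.7, 196.0, 89.5]
orientation: [0.25, -3.12, 0.004]
wrist_force: [-0.6, 0.2, 0.7]
gripper_width: 51.3
```

Emit:
{"op": "apply_moves", "data": {
  "moves": [
    [0.6,0.5,0,-4,0,0,0],
    [0.6,0,0,-4,0,0,0],
    [0.6,0,0,-4,0,0,0],
    [0.6,0,0,-4,0,0,0],
    [0.6,0,0,0,0,0,0]
  ]
}}

```text
t: 31.55
eef_pos: [519.9, 195.8, 259.2]
orientation: [0.251, -3.128, 0.003]
wrist_force: [0.6, 0.7, 0.6]
gripper_width: 51.0
```

```bash
python3 see.py w21.png
python3 - <<'E'
from h import *
im=get_image("scene"); save(im,"c21.png")
E
```

```text
t 31.55 p [519.9 195.8 259.2] z [-0.003 -0.002 -1.   ] x [-0.987 -0.16   0.004] q [ 0.13 -0.02 -0.01  1.58 -0.   -0.03] F [0.6 0.7 0.6] w 51.0
net 0.8 [277.9, 261.7]
mould top 2021 42.52536338523322 board-frame rect ((52.928199768066406, 0.0474395751953125), (96.15597534179688, 44.058021545410156), 89.95376586914062)
 plane n [0.0852 0.0207 0.9961]
strip 889 ((91.87391662597656, -0.5821914672851562), (16.221206665039062, 229.46282958984375), 0.14436984062194824) u pct [84.39952179 94.3542099  99.06777222]
```

View pics/w21.png

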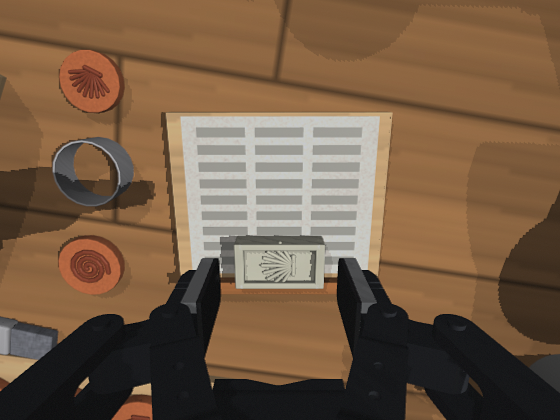

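View pics/c21.png

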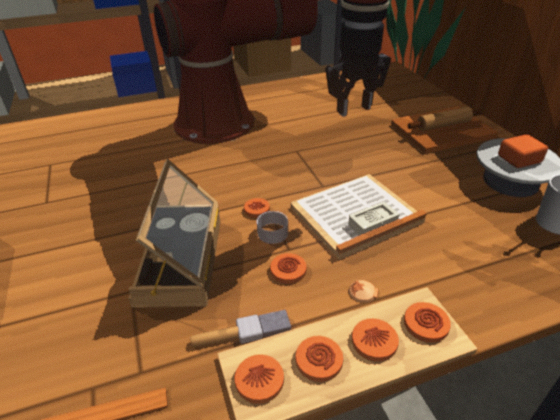

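Run:
```python
from g3 import *
from mt import plane
s=get_state()
for n in("wrist","scene","side"):
    im=get_image(n); P=pts(im,s); Z=P[...,2]
    u=(P[...,:2]-bc[:2])@bx[:2]; v=(P[...,:2]-bc[:2])@by[:2]
    m=(Z>39)&(Z<47)&(u>10)&(u<105)&(abs(v)<70)
    m=cv2.morphologyEx(m.astype(np.uint8),cv2.MORPH_OPEN,np.ones((3,3)))>0
    uv=np.stack([u[m],v[m]],1).astype(np.float32); print(n,"mould",cv2.minAreaRect(uv),np.percentile(uv,[1,99],0).round(1).tolist(),np.median(Z[m]))
    o=m&(u>33)&(u<80); print("  n",plane(P[o])[1].round(3))
    w=(Z>27)&(Z<31.5)&(u>75)&(u<110)&(abs(v)>55)&(abs(v)<112); print("  strip",w.sum(),np.percentile(u[w],[2,5,50,95,98]).round(1))
    if n!="wrist":
        ys,xs=np.where(m); y0,y1,x0,x1=ys.min()-30,ys.max()+30,xs.min()-40,xs.max()+40
        c=cv2.resize(im["color"][y0:y1,x0:x1],None,fx=5,fy=5,interpolation=cv2.INTER_CUBIC); c=c[:600,:800]; cv2.imwrite(f"pics/z_{n}.png",c[...,::-1])
```

```text
wrist mould ((57.697357177734375, 0.01434326171875), (51.944698333740234, 96.0255126953125), 0.4040502607822418) [[32.2, -47.3], [83.0, 47.5]] 43.14917255785079
  n [-0.008 -0.003 -1.   ]
  strip 217 [84.2 84.5 91.  98.2 98.7]
scene mould ((58.330562591552734, 0.54791259765625), (55.0362434387207, 96.68773651123047), 0.5292217135429382) [[31.7, -47.5], [84.6, 47.4]] 42.770845363977855
  n [-0.    -0.002  1.   ]
  strip 272 [83.5 84.5 91.9 99.  99.6]
side mould ((59.509124755859375, -0.39411163330078125), (51.54133987426758, 97.81127166748047), 0.01586836948990822) [[33.8, -48.0], [84.9, 47.8]] 43.588556567210844
  n [-0.027 -0.007 -1.   ]
  strip 163 [ 85.7  86.   92.4 100.  100.5]
```

View pics/z_side.png

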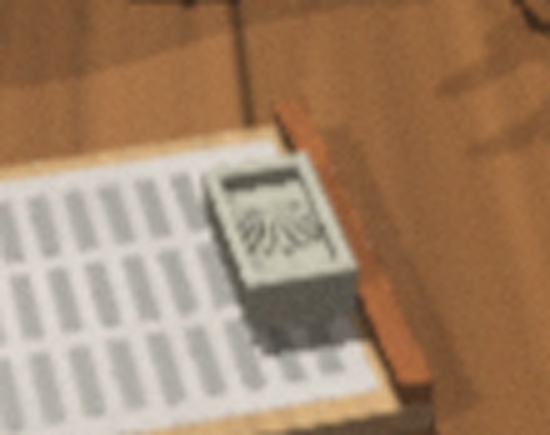

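View pics/z_scene.png

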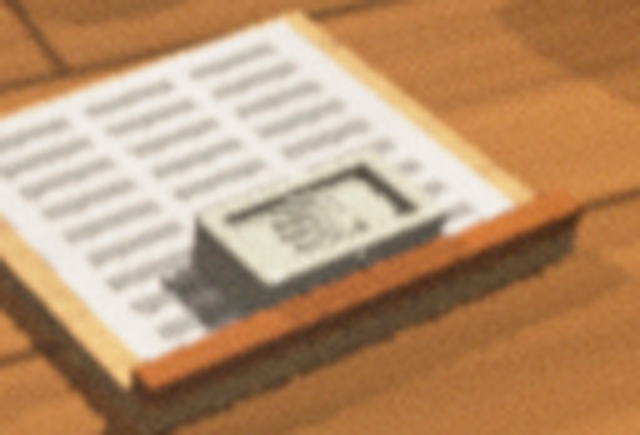

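The mould lies flat and flush on the strip: far edge about 83-85 against a strip face at 84-86 in each of the three cameras, and angle within 0.5°. The arm is clear, so I'm handing in.

Run:
```python
from h import *
st(); print(hand_in())
```

```text
t 31.85 p [517.2 195.4 251.2] z [-0.015 -0.004 -1.   ] x [-0.987 -0.16   0.016] q [ 0.13 -0.02 -0.02  1.58 -0.   -0.03] F [ 0.8  0.  -0.4] w 51.3
the job is handed in; nothing more can be done
None
```

The mould is on the pressing board, shell face up, with its long side against the stop strip. I handed the job in at about 32 s of the 69 s allowed. No verdict was reported.

**What I did:**
- I gripped the mould in the finger wells with the gripper leaning out about 42°.
- I tilted it about its tucked edge by roughly 15°, so by the arm's own pose the front edge rose about 25 mm. I then drew it out.
- I stood it on end on the board, gripped it again from the shell side, and turned it over. I set it down about 30 mm short of the strip, then pushed it home with two open fingers until the resistance reached about 10 N.

**Last checks:**

| Check | Reading |
|---|---|
| Mould top height | 43 mm expected; 42.8–43.6 mm measured |
| Angle to the strip | Within about 0.5° |
| Mould's far edge | 83.0, 84.6 and 84.9 mm (wrist, scene and side cameras) |
| Strip face | 84.2, 83.5 and 85.7 mm (wrist, scene and side cameras) |
| Centre along the strip | About 0 mm |

- **Gap to the strip:** the cameras disagree by 1–2 mm, within their calibration, and one reads a slight overlap. I took the push stopping firmly as the sign of contact.
- **Flatness:** the side camera's plane fit showed about 1.6° of tilt and the other two showed under 0.5°.
- **Other casts and loose things:** they looked unmoved in the pictures. I did not measure their final positions.
- **Not measured directly:** the tucked end staying down during the lift is inferred from the arm's motion and the wrist picture.

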